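# Drive home the axle pin of a dryer's belt idler

## Task

Fit the axle pin of the dryer's belt idler, which lies in the sloping bench fixture. First swing the keeper bar shut over the idler arm until it snaps past its ball catch against the stop; then, with the mallet, drive the headed pin fully home with quick, firm blows square on its head, until the head sits on the hub of the wheel. Finally stand the mallet back on its face on the black rubber mat, as you found it, and leave everything else on the bench where it is.

Things in the scene. Friction and masses are not known exactly. Their poses are not given: they have to be found in the camera images.
- fixture: Fixed fixture: aluminium plate 220 x 190 mm on a grey frame, sloping 30 degrees, low edge (30 mm high) to the robot, high edge 140 mm. Origin: on the bench under the plate's middle, whose face is 85 mm above it; z up, x level in the up-slope direction, y left along the plate. In this frame up-slope is (cos30, 0, sin30), the plate's normal (-sin30, 0, cos30).
- keeper: Steel keeper bar, 16 mm wide, 10 to 18 mm above the plate, on a pivot bolt near the plate's right (-y) edge, an upright black knob near its free end. Origin: on the pivot axis at the plate's face; z the plate's normal, y along the bar to its tip, 136 mm away. Shut, it lies straight across the plate, over the idler arm with 2 mm to spare, up-slope of the idler's wheel.
- keeper_swing (a joint): Swing of the keeper bar about the plate's normal, rad: 0 = shut on its stop; grows as the tip swings up-slope (open, up to 1.5). Slight friction (1 to 2 N at the knob) keeps it where it is left. From 0.15 to 0.07 the tip rides past a sprung ball catch, 4 to 7 N at the knob; from there the ball pushes it to 0 and holds it.
- keeper_knob (a point): On the axis of the keeper bar's upright black knob, a cylinder 22 mm in diameter standing 30 to 60 mm above the plate; the point is 46 mm above the plate and 92 mm from the pivot axis. z along the knob (the plate's normal, 30 degrees from vertical). Fingers are free around it down to 24 mm above the plate.
- keeper_pivot (a point): Point on the keeper bar's pivot axis at the plate's face; its axes are the fixture's (z up).
- idler: Dryer belt idler, loose in the fixture's nest: flat steel arm 30 mm wide, 8 mm thick, lying along the slope, a white grooved wheel 54 mm in diameter at its low end, nearest the robot, and an eye at the high end, 130 mm away. Origin: on the plate under the wheel's axle; x up-slope along the arm, z along the axle (plate's normal). The hub's top is at z = 29 mm, the rim's at 28.
- axle_pin: Steel drive pin standing proud in the middle of the idler's wheel: flat round head 18 mm in diameter, 4 mm thick, slotted spring shank 10 mm in diameter. Origin: centre of the head's top face; z along the pin, out of the wheel: 30 degrees from vertical, leaning down-slope to the robot. Fully home, the head's top is 33 mm above the plate, 29 + 4.
- pin_travel (a joint): How far the pin is driven in, m: starts between 0 and 0.004; 0.014 = fully home, head on the hub. The spring shank grips with about 9 N and the pin stays where it is left. Blows with the mallet moving at 0.1 to 0.3 m/s drive it; it must be struck, not slowly pressed.
- mallet: Stubby rubber mallet, 0.36 to 0.56 kg: black cylindrical head 46 mm in diameter, 94 mm tall, standing on its lower face on the mat, handle level. Origin: centre of the lower face; z up along the head; the wooden handle runs to -x, to 151 mm from the head's axis, at z = 47 mm, 24 mm wide, 30 mm high. Grip hard across it near the head (42 mm from the axis): further out, blows turn it.
- mat: Black rubber mat, fixed, 220 x 190 x 3 mm, on the bench to the left or to the right of the fixture. Origin: centre of its underside; x along the 220 mm side, away from the robot at yaw 0.
- tray: Fixed open steel tray, 200 x 160 x 35 mm, on the other side of the fixture, with spare parts; leave alone. Origin: centre of its underside.
- spare_wheel: Loose spare idler wheel, white, 54 mm in diameter, 18 mm tall, lying on the mat near the mallet, towards the mat's -y edge; leave alone. Origin: centre of its underside.
- tray_wheel: Another spare wheel, 54 mm, lying in the tray; leave alone. Origin: centre of its underside.
- tray_roller: Rubber-tyred drum roller, 72 mm in diameter, 26 mm tall, lying in the tray; leave alone. Origin: centre of its underside.
- spanner: Steel spanner, 180 mm long, lying crosswise on the bench in front of the fixture, up to 20 mm high; leave alone. Origin: under its middle.
- screwdriver: Screwdriver with a black handle, 200 mm long, lying behind the fixture; leave alone. Origin: under its middle.
- spray_can: Spray can, 56 mm in diameter, 170 mm tall, standing behind the fixture on the left; leave alone. Origin: centre of its underside.
- pulley: Aluminium belt pulley, 68 mm in diameter, 36 mm tall, lying behind the fixture on the right; leave alone. Origin: centre of its underside.
There are look-alikes about, which are no part of the job. Leave any orange look-alike of the mallet alone.

How it is judged (in metres and radians):
On the way, in this order (a step that is already met when the one before it is completed fails the run):
1. the keeper bar is shut, past its ball catch (value of joint keeper_swing below 0.03 rad), for 0.2 s.
2. the pin goes down under a blow of the mallet, faster than 0.05 m/s (velocity of joint pin_travel above 0.05 m/s).
At the end, for the whole second after the job is handed in: Keeper bar shut (below 0.03 rad); pin within 1.8 mm of fully home; idler within 8 mm of its start; mallet released, at rest, standing on its lower face on the mat (tilt below 0.1 rad, face centre within 95 mm in x and 80 mm in y of the mat's centre) (value of joint keeper_swing below 0.03 rad and value of joint pin_travel above 0.0122 m and distance of idler from where it was at the start of the episode below 0.008 m and angle between mallet's own z axis and vertical below 0.1 rad and x of mallet in the frame of mat between -0.095 and 0.095 m and y of mallet in the frame of mat between -0.08 and 0.08 m and z of mallet in the frame of mat below 0.007 m and linear speed of mallet below 0.02 m/s and angular speed of mallet below 0.2 rad/s); the robot touches nothing.
It fails at once if the pin is struck while the keeper bar is not shut (contact force between mallet and axle_pin above 2 N and value of joint keeper_swing above 0.04 rad).
It fails at once if the mallet bears on the pin more than 15 degrees out of square (contact force between mallet and axle_pin above 3 N and angle between the z axis of mallet and the z axis of axle_pin, either way round above 0.26 rad).
It fails at once if the pin is pushed with the fingers or the arm instead of the mallet (contact force between any of the fingers, the arm and axle_pin above 2 N).
It fails at once if the idler is knocked out of its nest (distance of idler from where it was at the start of the episode above 0.015 m).
It fails at once if another thing on the bench is moved by more than 30 mm (distance of any of spare_wheel, tray_wheel, tray_roller, spanner, screwdriver, spray_can, pulley from where it was at the start of the episode above 0.03 m).
It also fails if it takes over 59 s, if anything falls off the work surface, if the arm or the gripper's body presses on something with over 40 N, if the wrist force passes 120 N, or if a joint passes its speed limit or range.

## Robot

A 7-joint arm with a two-finger parallel gripper is mounted at the origin on the work surface. World frame = base frame: x ahead of the robot, y to its left, z up, the work surface at z = 0. Lengths are in mm, angles in rad, forces in N, time in s.
With the tool pointing down it reaches from about 400 to 850 mm from the base axis. Payload 4.4 kg.
Tool frame: the origin (TCP) lies on the mounting face of the last link; the fingertips stand 199 mm ahead of it and the grasp point (between the pads) lies manip.grasp_offset ahead of it (manip.grasp_offset is the distance from the TCP to the grasp point, in mm); z points along the fingers, y is the line along which they close (so a half turn about z gives the same grasp; the last joint's range is limited). The gripper opens to 94 mm and grips with 3 to 60 N. Pads are 16 mm wide; open, the fingers measure 119 mm over their backs; the gripper's body (75 mm by 177 mm) begins 78 mm behind the grasp point.
Start: joints at [1.115, 0.628, 0.038, 1.517, -0.027, 0.996, -0.02], TCP at [247.024, -601.244, 404.678] pointing down, gripper open.
Joint ranges: [-3.06, 3.06], [-0.37, 2.12], [-1.25, 1.32], [0.18, 2.47], [-1.1, 4.24], [0.23, 1.98], [-2.94, 2.94]. Speed limits (rad/s): [2.57, 2.57, 3.14, 3.14, 3.14, 3.14, 3.14].

## Interface

Orientations are given as [roll, pitch, yaw] about the fixed x, y, z axes, in that order (R = Rz(yaw) Ry(pitch) Rx(roll)).
In Python, from plant import monitor, vision, manip, find_in, trace gives the robot as it stands.
- The arm moves only by the shell command python3 -m jog 'ROWS' [OPENING] [FORCE]. ROWS is JSON, one flat list of numbers, 6 for each row, row after row: the shift along the world's x, y, z scaled (see below), then the turn, a rotation vector about the world's x, y, z scaled (see below). In form: [tx, ty, tz, rx, ry, rz, tx, ty, tz, rx, ry, rz, ...]. A call has 1 to 12 rows; each row is the pose to reach, as a shift and turn from the pose commanded when the call began; what a row does not reach only later rows make up. The controller multiplies each number of a shift by 100 mm and each number of a turn by 30 degrees. A row lasts 1/10 s, in which the tool goes at most 50 mm and 8.59 degrees, less where a joint would pass 70% of its speed; a pose out of reach is approached as far as the arm can. A call with a number of a shift or a turn outside -1 to 1 is refused whole. A call with a gripper value outside its range is refused whole. OPENING is the finger opening in mm, from 0 to 94, set as the call begins (- or left out, the last holds). The fingers move at their own pace and stop on an object; FORCE is the grip in N (left out, the last holds). Time passes only in rows, so rows that repeat a pose let the fingers close. It gives the time, the measured TCP pose, the force, the opening and the grip force at its end, in the units of the state.
- monitor.get_obs(): the state, without advancing time (a new reading comes with each control period).
- vision.grab_frame(name): name is "scene" or "top"; returns a dict with "img" (480x640x3 uint8, red, green, blue), "range_z" (480x640 float32, mm along the optical axis (not along the pixel's ray), 0 where there is no reading), "vertical_fov" (degrees; the focal length in pixels is half the picture's height over the tangent of half this angle, whatever the lens; pixels are square), "cx", "cy" (the principal point, pixels), "R" (3x3) and "t" (3): a world point X has camera coordinates R X + t. Camera axes: x right, y down, z forward; pixel columns grow to the right and rows downward; lengths in mm; the calibration is good to about 2 mm. A picture is of the moment at which its call begins.
- manip.close_job(): hands the job in; it is judged then, once.
Trained networks look in the newest picture that a camera, given by its name, has taken for a name from the list of things; names that differ only in an ending like _2 or _b are one class to them, and where a whole thing is asked for, a point or a joint stands for the part that bears it (a point fixed in the world has none). Each returns a list of dicts, best first, with "conf" (0 to 1); they miss things now and then, are a little off and sometimes report something else, mostly with a low value. They report only what shows in the picture. A call takes as long as a camera call. They do not tell look-alikes from the thing itself.
- find_in(camera, target): "point" ([column, row] in pixels, amid what is visible of it).
- trace(camera, target): "pixels" (480x640 bool, what is visible of it) and "point" ([column, row] in pixels, amid what is visible of it).
The state is a dict: "t": time; "joint_pos": joint angles; "qvel": joint speeds; "joint_torque": joint torques, N m; "tcp_pos": TCP position; "tool_rot": TCP orientation; "contact_force": force on the tool from outside, world axes, zero at the start; "ft_torque": the same for the moment, N m; "opening": finger opening in mm; "gripper_force": force on a finger pad.
Only numpy, scipy, OpenCV 4.12 (cv2) and the standard library are available. Lean on these libraries where they do the work, as an engineer would, in place of code of your own. Each camera call takes 0.05 s, during which the arm holds its last target. There are 200 camera calls.

## Working session

There is one attempt and no reset: what is moved stays moved. The work goes in short steps, Python scripts to look and compute and a shell command to move; the robot and the scene stay as the last step left them, time stands still between calls to the robot, and variables do not carry over. Pictures are saved under pics/ and viewed, at most 10 in all, crops included, and the job is handed in when it is done.

```bash
ls; mkdir -p pics; cat > h.py <<'E'
import numpy as np, cv2
from plant import monitor, vision, manip, find_in, trace
def K(f): return 240/np.tan(np.radians(f["vertical_fov"])/2)
def world(f,u,v,z=None):
    if z is None: z=f["range_z"][int(round(v)),int(round(u))]
    k=K(f); c=np.array([(u-f["cx"])/k*z,(v-f["cy"])/k*z,z])
    return f["R"].T@(c-f["t"])
def cloud(f,mask):
    v,u=np.nonzero(mask&(f["range_z"]>0)); z=f["range_z"][v,u]; k=K(f)
    c=np.stack([(u-f["cx"])/k*z,(v-f["cy"])/k*z,z],1)
    return (c-f["t"])@f["R"]
E
python3 - <<'E'
from h import *
print(manip.grasp_offset, monitor.get_obs())
fs={n:vision.grab_frame(n) for n in("scene","top")}
for n,f in fs.items():
    cv2.imwrite(f"pics/{n}0.png",f["img"][...,::-1]); print(n,f["vertical_fov"],f["cx"],f["cy"],"cam",-f["R"].T@f["t"],f["R"][2])
    for t in ["fixture","keeper","keeper_knob","axle_pin","idler","mallet","mat","spare_wheel","tray"]:
        for d in trace(n,t)[:3]:
            p=cloud(f,d["pixels"])
            print(n,t,round(d["conf"],2),np.round(d["point"]),len(p),np.round(np.median(p,0)) if len(p) else "", np.round(np.percentile(p,[2,98],axis=0)).tolist() if len(p) else "")
E
```

```text
pics
180.4 {'t': 0.0, 'joint_pos': array([ 1.11520878,  0.62932616,  0.03845895,  1.51836255, -0.02697361,
        0.99628498, -0.01999046]), 'qvel': array([-1.47214840e-04,  1.91261110e-03, -6.65073874e-05, -5.10974900e-04,
        1.25367145e-04, -2.18303265e-04, -1.24752026e-03]), 'joint_torque': array([-1.31656002e-04, -5.49731505e+01,  1.14332054e+00, -1.86638206e+01,
       -5.22614352e-02,  2.37662578e-02,  1.83706502e-04]), 'tcp_pos': array([ 246.90323516, -600.96485894,  403.7687811 ]), 'tool_rot': array([-3.13973084e+00,  5.54667488e-05,  3.89797870e-01]), 'contact_force': array([0.22959962, 0.54709555, 0.36444394]), 'ft_torque': array([-0.00540018, -0.00535503, -0.06732447]), 'gripper_force': 0.0, 'opening': 93.57657827442715}
scene 42.09811173090657 323.34613018025243 233.592674122908 cam [1317.46496165 -377.44633922 1131.7732618 ] [-0.6078952   0.27524809 -0.74478313]
scene fixture 0.69 [328. 310.] 7291 [658. -66.  52.] [[514.0, -148.0, 4.0], [711.0, 40.0, 173.0]]
scene keeper 0.96 [309. 295.] 491 [ 660. -104.  159.] [[592.0, -116.0, 105.0], [709.0, -89.0, 190.0]]
scene 
[... 1780 characters left out ...]
 269.0, 19.0], [293.0, 395.0, 97.0]]
top mallet 0.57 [188. 224.] 965 [498. 325.  65.] [[396.0, 279.0, 7.0], [548.0, 365.0, 100.0]]
top mat 0.81 [199. 231.] 4992 [486. 308.   2.] [[390.0, 219.0, -4.0], [603.0, 405.0, 10.0]]
top mat 0.5 [186. 227.] 923 [494. 325.  65.] [[395.0, 278.0, 17.0], [547.0, 362.0, 100.0]]
top spare_wheel 0.56 [223. 198.] 368 [575. 254.  20.] [[552.0, 231.0, 1.0], [601.0, 279.0, 27.0]]
top tray 0.77 [447. 242.] 4198 [ 468. -327.    3.] [[362.0, -385.0, -4.0], [559.0, -226.0, 36.0]]
top tray 0.72 [188. 227.] 951 [493. 324.  65.] [[395.0, 277.0, 12.0], [546.0, 362.0, 100.0]]
top tray 0.46 [364. 158.] 412 [ 643. -103.  137.] [[584.0, -115.0, 104.0], [703.0, -91.0, 190.0]]
```

```bash
python3 - <<'E'
import cv2,numpy as np
t=cv2.imread("pics/top0.png");s=cv2.imread("pics/scene0.png")
a=cv2.resize(t[120:370,140:480],(800,588)); cv2.imwrite("pics/topc.png",a)
b=np.hstack([cv2.resize(s[130:280,350:510],(400,375)),cv2.resize(s[220:370,250:410],(400,375))]); cv2.imwrite("pics/sc.png",b)
E
```

```text
(no output)
```

View pics/topc.png

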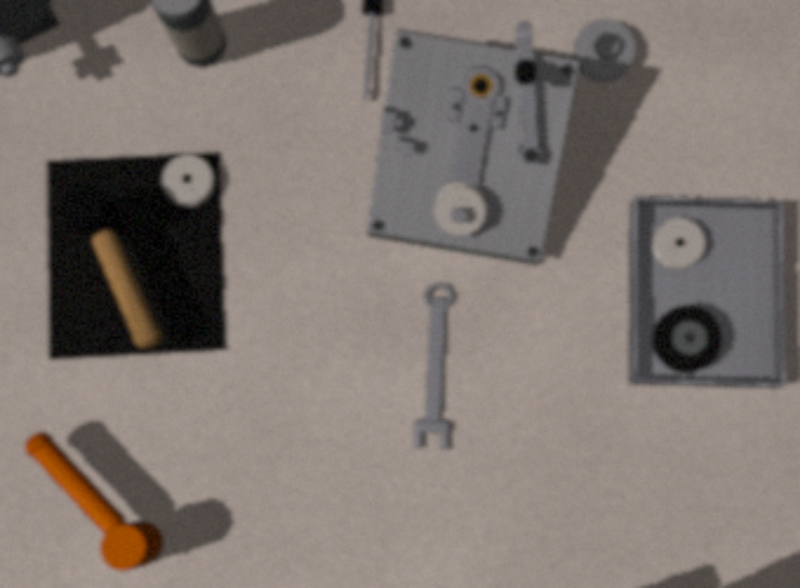

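View pics/sc.png

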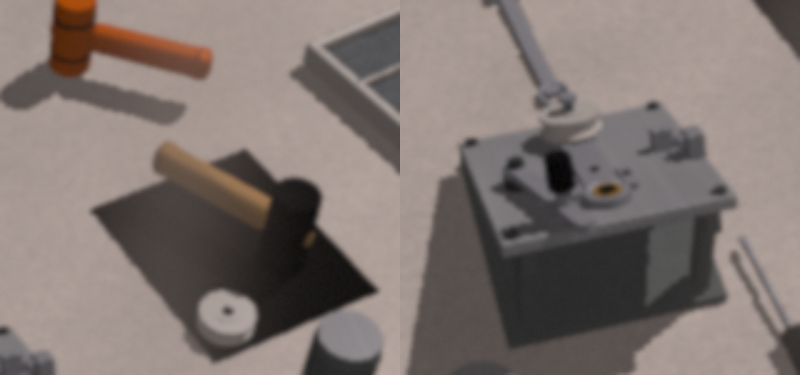

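The black-headed, wooden-handled mallet stands on the mat (scene 454,211; top 188,224). The orange look-alike lies off the mat (scene 388,146), so I'm rejecting it. The keeper with its black knob is on the plate's right edge (scene 313,293; top 363,157). The bracket on the plate's left is not the keeper. The pin stands in the wheel at the low end (top 337,210).

```bash
cat > m.py <<'E'
from h import *
fs={n:vision.grab_frame(n) for n in("scene","top")}
vv,uu=np.mgrid[:480,:640]
for n,f in fs.items():
    allp=np.full((480,640,3),np.nan); ok=f["range_z"]>0; allp[ok]=cloud(f,np.ones((480,640),bool))
    X=allp
    # plate plane
    sel=(X[...,0]>515)&(X[...,0]<690)&(X[...,1]>-130)&(X[...,1]<30)&ok
    P=X[sel]; rng=np.random.default_rng(0); best=0
    for _ in range(300):
        q=P[rng.choice(len(P),3,False)]; nn=np.cross(q[1]-q[0],q[2]-q[0]); 
        if np.linalg.norm(nn)<100: continue
        nn/=np.linalg.norm(nn); nn*=np.sign(nn[2]); c=(abs((P-q[0])@nn)<3).sum()
        if nn[2]>.7 and c>best: best=c;b=(nn,q[0])
    I=P[abs((P-b[1])@b[0])<4]; m=I.mean(0); nn=np.linalg.svd(I-m,full_matrices=False)[2][2]; nn*=np.sign(nn[2])
    yaw=np.arctan2(-nn[1],-nn[0]); print(n,"plane",len(I),nn.round(3),"slope",np.degrees(np.arccos(nn[2])).round(1),"yaw",yaw.round(3))
    H=(X-m)@nn; near=(X[...,0]>480)&(X[...,0]<730)&(X[...,1]>-170)&(X[...,1]<70)&ok
    pl=near&(abs(H)<5); c=np.column_stack([uu[pl],vv[pl]])
    # plate outline rect in plate coords
    ys=np.array([-np.sin(yaw),np.cos(yaw),0]); xs=np.cross(ys,nn)
    ab=np.c_[X[pl]@xs,X[pl]@ys]
    r=cv2.minAreaRect(ab[(abs(ab-np.median(ab,0))<[125,110]).all(1)].astype(np.float32)); print("rect",r, "ctr", (xs*r[0][0]+ys*r[0][1]+nn*(m@nn)).round(1))
    for lab,lo,hi in(("pin",38,50),("knob",50,64)):
        s=near&(H>lo)&(H<hi); nlab,L,st,ce=cv2.connectedComponentsWithStats(s.astype(np.uint8))
        for i in range(1,nlab):
            if st[i,4]>8:
                p=X[L==i]; print(lab,st[i,4],ce[i].round(1),p.mean(0).round(1),"H",np.percentile(H[L==i],[10,50,90]).round(1), "ext",np.ptp(p,axis=0).round())
    im=f["img"].astype(int); mal=(X[...,0]>390)&(X[...,0]<610)&(X[...,1]>262)&(X[...,1]<400)&ok
    hd=mal&(X[...,2]>85); p=X[hd].astype(np.float32)
    (cx,cy),rr=cv2.minEnclosingCircle(p[:,:2]); print("head",len(p),np.median(p,0).round(1),cx,cy,rr)
    w=mal&(im[...,0]>im[...,2]+30)&(X[...,2]>35); p=X[w]; d=cv2.fitLine(p[:,:2].astype(np.float32),cv2.DIST_HUBER,0,.01,.01).ravel()
    print("handle",len(p),p.mean(0).round(1),"z",np.percentile(p[:,2],[5,50,95]).round(),"dir",d.round(3),"yaw",np.arctan2(d[1],d[0]).round(3),p.min(0).round(),p.max(0).round())
    for t in("axle_pin","mat"):
        d=trace(n,t)
        if d:
            d=d[0]; p=cloud(f,d["pixels"]); print(t,d["conf"],d["point"],p.mean(0).round(1), cv2.minAreaRect(p[:,:2].astype(np.float32)))
E
python3 m.py
```

```text
scene plane 1781 [-0.494  0.077  0.866] slope 30.0 yaw -0.155
rect ((574.4672241210938, 47.70698547363281), (205.58673095703125, 186.90597534179688), 0.004079042002558708) ctr [610.7 -47.1  91.2]
pin 31 [316.5 258.6] [530.6 -36.6  93.8] H [39.9 42.9 44.3] ext [20. 17. 15.]
pin 67 [313.9 290.5] [663.5 -99.7 176.6] H [39.7 44.1 48.7] ext [18. 21. 13.]
knob 84 [312.8 284. ] [655.4 -98.3 186.6] H [51.4 57.3 60.3] ext [22. 21. 14.]Traceback (most recent call last):
  File "m.py", line 30, in <module>
    (cx,cy),rr=cv2.minEnclosingCircle(p[:,:2]); print("head",len(p),np.median(p,0).round(1),cx,cy,rr)
               ~~~~~~~~~~~~~~~~~~~~~~^^^^^^^^^
cv2.error: OpenCV(4.12.0) /io/opencv/modules/imgproc/src/shapedescr.cpp:201: error: (-215:Assertion failed) count >= 0 && (depth == CV_32F || depth == CV_32S) in function 'minEnclosingCircle'
```

```bash
sed -i 's/minEnclosingCircle(p\[:,:2\])/minEnclosingCircle(p[:,:2].copy())/; s/p\[:,:2\].astype(np.float32)/np.ascontiguousarray(p[:,:2],np.float32)/g' m.py; python3 m.py
```

```text
scene plane 1752 [-0.494  0.08   0.866] slope 30.0 yaw -0.161
rect ((574.2849731445312, 51.91737365722656), (185.7332305908203, 206.81979370117188), 89.92818450927734) ctr [610.8 -46.8  91.4]
pin 30 [316.6 258.5] [530.4 -36.3  93.6] H [40.  43.  44.2] ext [17. 16. 12.]
pin 64 [313.8 290.1] [663.2 -99.6 177.6] H [39.7 45.  48.8] ext [21. 21. 12.]
knob 80 [312.8 283.8] [655.  -98.2 186.6] H [51.9 57.7 60. ] ext [23. 20. 12.]
head 278 [536.1 344.8  96.6] 530.9539794921875 347.0297546386719 26.682863235473633
handle 449 [463.  311.2  62.5] z [52. 63. 69.] dir [9.18000e-01 3.96000e-01 4.65841e+02 3.10904e+02] yaw 0.407 [394. 275.  42.] [556. 363.  82.]
mat 0.75 [439.6, 234.5] [506.6 301.7   3.3] ((498.21905517578125, 314.901611328125), (226.40560913085938, 198.96766662597656), 3.9199581146240234)
top plane 2993 [-0.502  0.088  0.86 ] slope 30.7 yaw -0.174
rect ((558.1907958984375, 55.53505325317383), (221.69573974609375, 190.0518798828125), 0.6201069951057434) ctr [599.3 -48.9  84.7]
pin 40 [335.  210.8] [527.7 -37.4  91.9] H [40.2 42.7 46.9] ext [15. 15. 16.]
knob 70 [363.  150.8] [650.2 -97.6 185.6] H [53.1 57.2 59.9] ext [20. 18. 14.]
head 298 [528.9 345.8  95.5] 530.1121215820312 347.29107666015625 23.685277938842773
handle 508 [450.9 308.5  62.9] z [57. 63. 68.] dir [9.02000e-01 4.31000e-01 4.51058e+02 3.08591e+02] yaw 0.446 [391. 274.  49.] [515. 348.  72.]
axle_pin 0.61 [337.0, 210.2] [527.8 -37.5  92.1] ((527.40087890625, -37.44972229003906), (13.526453018188477, 13.498644828796387), 45.550662994384766)
mat 0.88 [198.9, 231.8] [489.8 310.8   2.7] ((497.9271240234375, 311.6508483886719), (223.83865356445312, 195.2501220703125), 2.9641096591949463)
```

```bash
cat > k.py <<'E'
from h import *
yaw=-0.165
n=np.array([-.5*np.cos(yaw),-.5*np.sin(yaw),np.sqrt(.75)]); ys=np.array([-np.sin(yaw),np.cos(yaw),0]); xs=np.cross(ys,n)
C=np.array([600,-48,85.])
def plate(X): d=X-C; return np.stack([d@xs,d@ys,d@n],-1)
def unplate(a,b,h): return C+a*xs+b*ys+h*n
E
python3 - <<'E'
from k import *
for nm in("scene","top"):
    f=vision.grab_frame(nm); ok=f["range_z"]>0
    X=np.zeros((480,640,3)); X[ok]=cloud(f,np.ones((480,640),bool)); Q=plate(X); Q[~ok]=1e4
    inp=(abs(Q[...,0])<107)&(abs(Q[...,1])<93)
    print(nm,"plate H",np.median(Q[inp&(abs(Q[...,2])<7)],0).round(1))
    def show(l,s): 
        p=Q[s]; print(l,len(p),"med",np.median(p,0).round(1),"mid",((np.percentile(p,3,axis=0)+np.percentile(p,97,axis=0))/2).round(1),"p3/97",np.percentile(p,[3,97],axis=0).round(0).tolist())
    right=inp&(Q[...,1]<-30)
    show("knobtop",right&(Q[...,2]>57)); 
    bar=right&(Q[...,2]>12)&(Q[...,2]<23); show("bar",bar); p=Q[bar]
    d=cv2.fitLine(np.ascontiguousarray(p[:,:2],np.float32),cv2.DIST_HUBER,0,.01,.01).ravel(); print("bar",d)
    w=inp&(abs(Q[...,1])<60)&(Q[...,0]<-10); 
    show("wheel",w&(Q[...,2]>23)&(Q[...,2]<33)); show("pin",w&(Q[...,2]>40)); 
    print(np.percentile(Q[w&(Q[...,2]>36)][:,2],[50,70,80,90,95]).round(1))
    if nm=="top": print("pivot",Q[185:190,366:371].reshape(-1,3).mean(0))
E
```

```text
scene plate H [26.4 19.5  0.3]
knobtop 32 med [100.5 -39.2  59.3] mid [100.6 -40.   59.3] p3/97 [[94.0, -49.0, 58.0], [107.0, -31.0, 61.0]]
bar 208 med [ 51.2 -53.7  17.8] mid [ 56.9 -52.7  17.5] p3/97 [[8.0, -69.0, 13.0], [105.0, -36.0, 22.0]]
bar [  0.9792744    0.20253794  56.76466    -53.93308   ]
wheel 198 med [-52.1  -2.   28.2] mid [-57.2   0.1  27.8] p3/97 [[-82.0, -23.0, 25.0], [-33.0, 24.0, 31.0]]
pin 28 med [-55.2  -0.2  43.4] mid [-57.7   0.1  43.2] p3/97 [[-68.0, -7.0, 41.0], [-48.0, 7.0, 45.0]]
[43.1 43.7 44.  44.5 44.9]
top plate H [ 1.8 10.8 -0.2]
knobtop 34 med [ 99.2 -40.2  60. ] mid [ 98.5 -40.7  60.4] p3/97 [[91.0, -49.0, 57.0], [106.0, -33.0, 64.0]]
bar 221 med [ 43.  -54.4  17.7] mid [ 44.6 -55.4  17.9] p3/97 [[5.0, -70.0, 13.0], [84.0, -41.0, 22.0]]
bar [  0.9652161    0.26145342  45.20042    -54.716686  ]
wheel 294 med [-57.4  -1.5  27.8] mid [-59.9  -1.4  27.7] p3/97 [[-84.0, -25.0, 23.0], [-36.0, 22.0, 32.0]]
pin 37 med [-59.2  -1.   43.7] mid [-59.5  -1.2  44.5] p3/97 [[-67.0, -9.0, 40.0], [-52.0, 6.0, 49.0]]
[43.3 44.6 45.5 45.7 46.3]
pivot [  5.76888433 -70.00658796  15.84594151]
```

```bash
cat >> k.py <<'E'
from scipy.spatial.transform import Rotation as Ro
def pose():
    o=monitor.get_obs(); return o["tcp_pos"],Ro.from_euler("xyz",o["tool_rot"])
def delta(g,z,y,frm=None,lab=""):
    p,R=frm or pose(); z=z/np.linalg.norm(z); y=y-z*(y@z); y/=np.linalg.norm(y)
    T=Ro.from_matrix(np.c_[np.cross(y,z),y,z]); q=g-manip.grasp_offset*z
    rv=(T*R.inv()).as_rotvec()/np.radians(30)
    print(lab,"tcp",q.round(1),"shift",((q-p)/100).round(3),"turn",rv.round(3)); return q,T
PIV=np.array([11.,-63.])
def knob(th,h=44,r=92): return unplate(PIV[0]+r*np.sin(th),PIV[1]+r*np.cos(th),h), -n, np.cos(th)*xs-np.sin(th)*ys
E
python3 - <<'E'
from k import *
g,z,y=knob(1.33); print(g)
a=delta(g+70*n,z,y,lab="pre"); b=delta(g,z,y,a,"down")
c=b
for th in np.arange(1.33-.19,-.05,-.19): delta(*knob(th),b,f"th{th:.2f}")
E
```

```text
[657.27617435 -99.16282352 173.27794315]
pre tcp [533.8 -78.6 390.1] shift [ 2.867  5.227 -0.146] turn [-0.008 -1.004 -0.586]
down tcp [568.3 -84.3 329.5] shift [ 0.345 -0.057 -0.606] turn [0. 0. 0.]
th1.14 tcp [566.1 -67.3 326.6] shift [-0.022  0.171 -0.029] turn [-0.179  0.03   0.314]
th0.95 tcp [561.1 -51.1 322.3] shift [-0.072  0.332 -0.073] turn [-0.358  0.06   0.629]
th0.76 tcp [553.5 -36.5 316.5] shift [-0.148  0.478 -0.13 ] turn [-0.537  0.089  0.943]
th0.57 tcp [543.5 -23.9 309.7] shift [-0.248  0.604 -0.198] turn [-0.716  0.119  1.257]
th0.38 tcp [531.6 -13.9 301.9] shift [-0.367  0.705 -0.276] turn [-0.895  0.149  1.571]
th0.19 tcp [518.1  -6.6 293.5] shift [-0.502  0.777 -0.36 ] turn [-1.074  0.179  1.886]
th0.00 tcp [503.5  -2.5 284.8] shift [-0.648  0.818 -0.447] turn [-1.253  0.209  2.2  ]
```

```bash
for i in 1; do python3 -m jog '[0.24,0.435,0,0,-0.084,-0.05,0.478,0.871,-0.024,0,-0.167,-0.098]' 50 10; python3 -m jog '[0.24,0.435,0,0,-0.084,-0.05,0.478,0.871,-0.024,0,-0.167,-0.098]'; python3 -m jog '[0.24,0.435,0,0,-0.084,-0.05,0.478,0.871,-0.024,0,-0.167,-0.098]'; python3 -m jog '[0.24,0.435,0,0,-0.084,-0.05,0.478,0.871,-0.024,0,-0.167,-0.098]';python3 -m jog '[0.24,0.435,0,0,-0.084,-0.05,0.478,0.871,-0.024,0,-0.167,-0.098]';python3 -m jog '[0.24,0.435,0,0,-0.084,-0.05,0.478,0.871,-0.024,0,-0.167,-0.098,0.478,0.871,-0.024,0,-0.167,-0.098,0.478,0.871,-0.024,0,-0.167,-0.098]'; done
python3 - <<'E'
from k import *
print(monitor.get_obs()["joint_pos"].round(2))
g,z,y=knob(1.33); delta(g+70*n,z,y); delta(g,z,y)
f=vision.grab_frame("top"); cv2.imwrite("pics/a.png",cv2.resize(f["img"][90:240,280:440,::-1],(640,600)))
f=vision.grab_frame("scene"); cv2.imwrite("pics/b.png",cv2.resize(f["img"][170:350,220:410,::-1],(640,600)))
E
python3 -c "
import cv2,numpy as np
cv2.imwrite('pics/ab.png',cv2.resize(np.hstack([cv2.imread('pics/a.png'),cv2.imread('pics/b.png')]),(800,375)))"
```

```text
t: 1.7
tcp_pos: [294.7, -514.0, 402.2]
tool_rot: [3.109, -0.083, 0.336]
contact_force: [0.9, 0.8, -0.5]
opening: 81.2
gripper_force: 0.0
t: 1.9
tcp_pos: [343.4, -425.4, 400.2]
tool_rot: [3.082, -0.167, 0.29]
contact_force: [2.2, -0.4, 0.5]
opening: 65.6
gripper_force: 0.0
t: 2.1
tcp_pos: [391.1, -338.3, 398.0]
tool_rot: [3.058, -0.252, 0.244]
contact_force: [0.5, -0.5, 0.1]
opening: 51.1
gripper_force: 0.0
t: 2.3
tcp_pos: [438.9, -251.3, 395.6]
tool_rot: [3.038, -0.337, 0.198]
contact_force: [1.2, -0.0, -0.9]
opening: 50.0
gripper_force: 0.0
t: 2.5
tcp_pos: [486.7, -164.3, 393.2]
tool_rot: [3.022, -0.424, 0.153]
contact_force: [-0.3, -0.5, -0.2]
opening: 50.2
gripper_force: 0.0
t: 2.9
tcp_pos: [534.6, -77.2, 390.7]
tool_rot: [3.006, -0.507, 0.116]
contact_force: [1.2, 0.8, -0.4]
opening: 49.9
gripper_force: 0.0
[-0.3   0.46  0.53  2.1  -1.1   0.23 -0.33]
 tcp [533.8 -78.6 390.1] shift [-0.008 -0.014 -0.006] turn [-0.001 -0.001 -0.01 ]
 tcp [568.3 -84.3 329.5] shift [ 0.337 -0.071 -0.612] turn [-0.001 -0.001 -0.01 ]
```

View pics/ab.png

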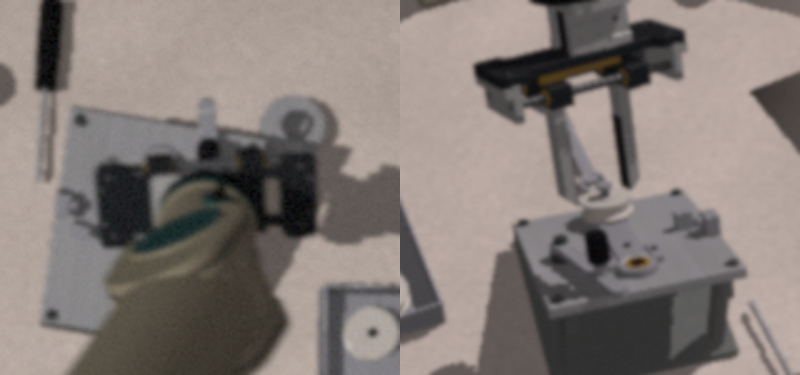

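The open fingers straddle the line of the knob, which shows in the right panel at (598,246) with the gripper above it. I'm going down on it now.

```bash
python3 -m jog '[0.11,-0.02,-0.2,0,0,0,0.22,-0.04,-0.4,0,0,0,0.33,-0.06,-0.61,0,0,0,0.33,-0.06,-0.61,0,0,0,0.33,-0.06,-0.61,0,0,0]' 50 10
python3 -m jog '[0,0,0,0,0,0,0,0,0,0,0,0,0,0,0,0,0,0,0,0,0,0,0,0,0,0,0,0,0,0,0,0,0,0,0,0,0,0,0,0,0,0]' 10 10
python3 - <<'E'
from k import *
o=monitor.get_obs();print(o["joint_pos"].round(2),o["contact_force"])
p,R=pose(); g=p+R.apply([0,0,manip.grasp_offset]); print(g,plate(g))
E
```

```text
t: 3.5
tcp_pos: [580.8, -87.8, 348.2]
tool_rot: [3.02, -0.474, 0.101]
contact_force: [-0.4, 0.6, 0.1]
opening: 50.1
gripper_force: 0.0
t: 4.2
tcp_pos: [581.7, -86.4, 348.7]
tool_rot: [3.019, -0.476, 0.105]
contact_force: [-0.3, 0.6, 3.5]
opening: 16.3
gripper_force: 8.6
[-0.2   0.57  0.43  2.   -1.1   0.23 -0.35] [-0.31055812  0.5940033   3.4857517 ]
[665.50334771 -99.73034655 189.55547492] [115.59331764 -40.26868582  53.99243012]
```

```bash
python3 -m jog '[0,0,0,0,0,0,0,0,0,0,0,0,0,0,0.3,0,0,0,-0.1,0,0.7,0,0,0,-0.1,0,0.7,0,0,0]' 50 10
python3 - <<'E'
from k import *
print(monitor.get_obs()["joint_pos"].round(2))
D=np.array([0,0,-1.])
g,z,y=knob(1.33,48); delta(g+[0,0,60],D,y*[1,1,0],lab="pre")
E
```

```text
t: 4.7
tcp_pos: [571.8, -88.3, 422.4]
tool_rot: [3.015, -0.481, 0.104]
contact_force: [-0.1, -0.2, 0.5]
opening: 49.4
gripper_force: 0.0
[-0.39  0.5   0.72  1.96 -0.9   0.42 -0.55]
pre tcp [655.3 -98.8 417.1] shift [ 0.835 -0.106 -0.052] turn [ 0.168  0.932 -0.053]
```

```bash
python3 -m jog '[0.2,-0.03,0,0.04,0.23,-0.01,0.4,-0.05,0,0.08,0.47,-0.03,0.6,-0.08,-0.03,0.12,0.7,-0.04,0.835,-0.106,-0.052,0.168,0.932,-0.053,0.835,-0.106,-0.052,0.168,0.932,-0.053,0.835,-0.106,-0.052,0.168,0.932,-0.053,0.835,-0.106,-0.052,0.168,0.932,-0.053]' 46
python3 - <<'E'
from k import *
print(monitor.get_obs()["joint_pos"].round(2))
D=np.array([0,0,-1.])
g,z,y=knob(1.33,48); b=delta(g,D,y*[1,1,0],lab="down")
for th in np.arange(1.33-.19,-.05,-.19): 
    g,z,y=knob(th,48); delta(g,D,np.array([np.cos(-th-.165),np.sin(-th-.165),0]),b,f"th{th:.2f}")
E
```

```text
t: 5.4
tcp_pos: [653.5, -97.8, 412.9]
tool_rot: [-3.137, 0.005, 0.044]
contact_force: [-0.5, -0.1, 0.7]
opening: 46.2
gripper_force: 0.0
[-0.34  0.78  0.87  1.49 -0.63  1.17 -0.9 ]
down tcp [655.3 -98.8 357.1] shift [ 0.018 -0.01  -0.557] turn [-0.009 -0.011  0.001]
th1.14 tcp [653.1 -81.8 354.3] shift [-0.022  0.171 -0.029] turn [0.    0.    0.423]
th0.95 tcp [648.1 -65.6 349.9] shift [-0.072  0.332 -0.073] turn [0.    0.    0.785]
th0.76 tcp [640.5 -51.  344.2] shift [-0.148  0.478 -0.13 ] turn [0.    0.    1.148]
th0.57 tcp [630.5 -38.4 337.3] shift [-0.248  0.604 -0.198] turn [0.    0.    1.511]
th0.38 tcp [618.6 -28.3 329.5] shift [-0.367  0.705 -0.276] turn [0.    0.    1.874]
th0.19 tcp [605.1 -21.1 321.2] shift [-0.502  0.777 -0.36 ] turn [0.    0.    2.237]
th0.00 tcp [590.5 -17.  312.5] shift [-0.648  0.818 -0.447] turn [0.  0.  2.6]
```

```bash
python3 -m jog '[0.01,-0.01,-0.2,0,0,0,0.018,-0.01,-0.4,-0.01,-0.01,0,0.018,-0.01,-0.557,-0.01,-0.01,0,0.018,-0.01,-0.557,-0.01,-0.01,0,0.018,-0.01,-0.557,-0.01,-0.01,0]' 46
python3 -m jog '[0,0,0,0,0,0,0,0,0,0,0,0,0,0,0,0,0,0]' 36
python3 - <<'E'
from k import *
o=monitor.get_obs(); print(o["joint_pos"].round(2),o["contact_force"])
for nm in("scene","top"):
    f=vision.grab_frame(nm); s=(slice(190,340),slice(230,390)) if nm=="scene" else (slice(100,250),slice(280,440)); cv2.imwrite(f"pics/c{nm}.png",cv2.resize(f["img"][s][...,::-1],(400,375)))
cv2.imwrite("pics/c.png",np.hstack([cv2.imread("pics/cscene.png"),cv2.imread("pics/ctop.png")]))
E
```

```text
t: 5.9
tcp_pos: [656.3, -98.3, 358.0]
tool_rot: [3.14, 0.001, 0.045]
contact_force: [-0.3, -0.3, 0.6]
opening: 46.1
gripper_force: 0.0
t: 6.2
tcp_pos: [656.8, -98.4, 358.1]
tool_rot: [3.14, 0.0, 0.046]
contact_force: [-0.1, 0.2, -0.9]
opening: 36.5
gripper_force: 0.0
[-0.33  0.84  0.83  1.54 -0.68  1.07 -0.86] [-0.09277529  0.19820374 -0.92900459]
```

View pics/c.png

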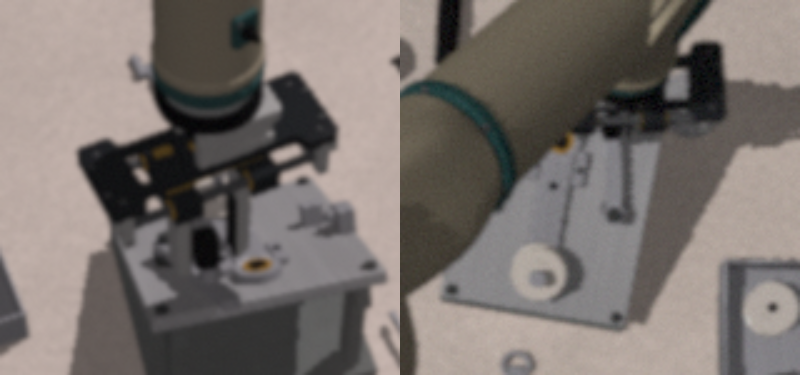

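The left panel shows the knob between the fingers, at about (205,245). Next I swing it along the arc.

```bash
python3 -m jog '[-0.006,0.087,-0.013,0,0,0.19,-0.022,0.171,-0.029,0,0,0.38,-0.043,0.254,-0.049,0,0,0.57,-0.072,0.332,-0.073,0,0,0.76]' | grep -A1 -E "^t:|contact"
python3 -m jog '[-0.036,0.075,-0.028,0,0,0.18,-0.076,0.146,-0.057,0,0,0.363,-0.122,0.212,-0.09,0,0,0.545,-0.176,0.272,-0.125,0,0,0.726]'| grep -A1 -E "^t:|contact"
python3 -m jog '[-0.058,0.053,-0.038,0,0,0.18,-0.119,0.101,-0.078,0,0,0.363,-0.185,0.14,-0.119,0,0,0.545,-0.22,0.158,-0.142,0,0,0.63,-0.22,0.158,-0.142,0,0,0.63]'
python3 - <<'E'
from k import *
o=monitor.get_obs(); print(o["joint_pos"].round(2),o["contact_force"]); p=o["tcp_pos"]-[0,0,180.4]; q=plate(p); print(q, "theta",np.arctan2(q[0]-11,q[1]+63))
f=vision.grab_frame("scene"); cv2.imwrite("pics/d.png",cv2.resize(f["img"][190:340,230:390,::-1],(400,375)))
E
```

```text
t: 6.7
tcp_pos: [649.5, -65.3, 350.4]
--
contact_force: [-0.6, -1.0, -0.1]
opening: 36.1
t: 7.1
tcp_pos: [631.9, -38.0, 337.8]
--
contact_force: [1.2, -0.9, 1.5]
opening: 36.3
t: 7.6
tcp_pos: [609.5, -21.9, 323.3]
tool_rot: [3.141, 0.001, 1.154]
contact_force: [1.1, -0.3, -0.2]
opening: 36.2
gripper_force: 0.0
[-0.32  0.72  0.52  1.72 -0.47  0.82 -0.  ] [ 1.10251973 -0.29134994 -0.24369365]
[33.32484845 27.28901636 47.62947426] theta 0.2423980383029993
```

View pics/d.png

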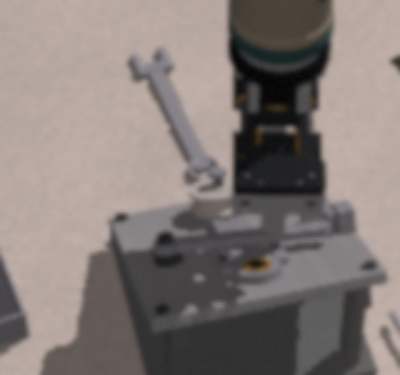

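The bar now reaches from the pivot (165,245) to under the fingers, so it follows. I push on past the catch.

```bash
python3 -m jog '[-0.045,0.018,-0.028,0,0,0.1,-0.09,0.035,-0.055,0,0,0.2,-0.137,0.048,-0.083,0,0,0.3,-0.183,0.061,-0.11,0,0,0.4]'
python3 -m jog '[-0.04,0.007,-0.024,0,0,0,-0.08,0.014,-0.047,0,0,0,-0.08,0.014,-0.047,0,0,0]'
python3 - <<'E'
from k import *
o=monitor.get_obs(); p=o["tcp_pos"]-[0,0,180.4]; q=plate(p); print(q, "theta",np.arctan2(q[0]-11,q[1]+63))
E
```

```text
t: 8.05
tcp_pos: [593.4, -17.3, 313.7]
tool_rot: [3.133, 0.002, 1.363]
contact_force: [2.0, -0.9, 0.8]
opening: 36.2
gripper_force: 0.6
t: 8.35
tcp_pos: [587.2, -15.6, 310.3]
tool_rot: [3.127, 0.001, 1.36]
contact_force: [7.8, -2.1, 5.9]
opening: 36.0
gripper_force: 4.5
[ 6.85284802 29.8285809  47.85259205] theta -0.04464569155544626
```

```bash
python3 -m jog '[-0.03,0.005,-0.017,0,0,0,-0.06,0.01,-0.035,0,0,0,-0.06,0.01,-0.035,0,0,0]'
python3 - <<'E'
from k import *
o=monitor.get_obs(); p=o["tcp_pos"]-[0,0,180.4]; q=plate(p); print(q)
E
```

```text
t: 8.65
tcp_pos: [584.7, -15.3, 309.2]
tool_rot: [3.115, 0.0, 1.36]
contact_force: [13.0, -2.5, 12.2]
opening: 36.7
gripper_force: 8.5
[ 4.17626961 29.77741195 48.19862965]
```

```bash
python3 -m jog '[0.04,-0.006,0.025,0,0,0,0.04,-0.006,0.025,0,0,0,0.04,-0.006,0.025,0,0,0,0.04,0,0.4,0,0,0,0.04,0,0.8,0,0,0,0.04,0,1,0,0,0]' 54
python3 -m jog '[-0.3,0.4,0.1,0,0,-0.2,-0.6,0.8,0.2,0,0,-0.4,-0.6,0.8,0.2,0,0,-0.4]'
python3 -m jog '[-0.3,0.4,0,0,0,-0.2,-0.4,0.9,0,0,0,-0.5,-0.4,0.9,0,0,0,-0.5]' 60
python3 - <<'E'
from k import *
for nm in("scene","top"):
    f=vision.grab_frame(nm); ok=f["range_z"]>0
    X=np.zeros((480,640,3)); X[ok]=cloud(f,np.ones((480,640),bool)); Q=plate(X); Q[~ok]=1e4
    inp=(abs(Q[...,0])<107)&(abs(Q[...,1])<93)
    k=inp&(Q[...,2]>52)&(Q[...,2]<66); p=Q[k]; print(nm,"knob",len(p),np.median(p,0).round(1) if len(p) else "")
    w=inp&(abs(Q[...,1])<60)&(Q[...,0]<-10)&(Q[...,2]>39)&(Q[...,2]<52); print("pin",w.sum(),np.median(Q[w],0).round(1))
    s=(slice(190,340),slice(230,390)) if nm=="scene" else (slice(100,250),slice(280,440)); cv2.imwrite(f"pics/c{nm}.png",cv2.resize(f["img"][s][...,::-1],(400,375)))
cv2.imwrite("pics/e.png",np.hstack([cv2.imread("pics/cscene.png"),cv2.imread("pics/ctop.png")]))
print(monitor.get_obs()["joint_pos"].round(2))
E
```

```text
t: 9.25
tcp_pos: [581.1, -13.6, 406.1]
tool_rot: [3.141, 0.001, 1.361]
contact_force: [1.1, 0.6, -1.2]
opening: 54.1
gripper_force: 0.0
t: 9.55
tcp_pos: [517.8, 73.1, 423.4]
tool_rot: [-3.135, -0.0, 1.16]
contact_force: [1.0, -0.1, -0.0]
opening: 54.3
gripper_force: 0.0
t: 9.85
tcp_pos: [478.6, 164.2, 422.5]
tool_rot: [-3.137, 0.003, 0.9]
contact_force: [1.2, 0.1, -0.5]
opening: 60.1
gripper_force: 0.0
scene knob 63 [14.9 30.1 58.2]
pin 30 [-56.2  -0.3  42.4]
top knob 66 [10.2 29.1 59.1]
pin 37 [-60.4  -1.   42.7]
[-0.85  0.48  0.71  1.9  -0.39  0.9  -0.63]
```

View pics/e.png

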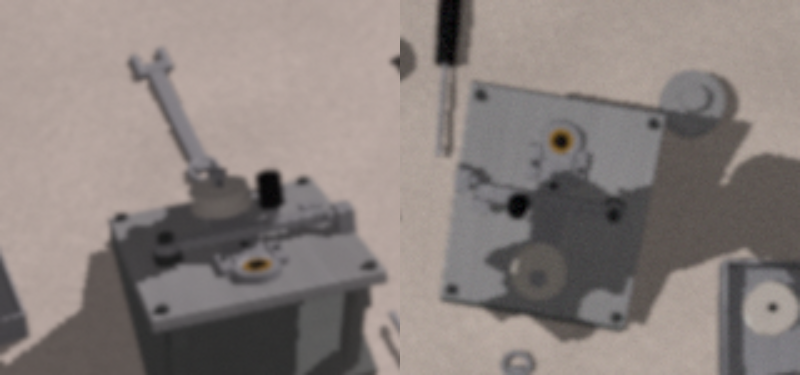

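Both views put the knob at the shut position, (12,30) on the plate, with the tip in the catch. Before gripping the mallet I'll fit the arm's kinematics, to choose a gripping tilt that keeps the striking pose reachable.

```bash
cat > ik.py <<'E'
from k import *
from scipy.optimize import least_squares
import itertools
o=monitor.get_obs()
D=[([1.115,.628,.038,1.517,-.027,.996,-.02],(247.0,-601.2,404.7),(np.pi,0,.39)),([-.3,.46,.53,2.1,-1.1,.23,-.33],(534.6,-77.2,390.7),(3.006,-.507,.116)),([-.2,.57,.43,2,-1.1,.23,-.35],(581.7,-86.4,348.7),(3.019,-.476,.105)),([-.39,.5,.72,1.96,-.9,.42,-.55],(571.8,-88.3,422.4),(3.015,-.481,.104)),([-.34,.78,.87,1.49,-.63,1.17,-.9],(653.5,-97.8,412.9),(-3.137,.005,.044)),([-.33,.84,.83,1.54,-.68,1.07,-.86],(656.8,-98.4,358.1),(3.14,0,.046)),([-.32,.72,.52,1.72,-.47,.82,0],(609.5,-21.9,323.3),(3.141,.001,1.154)),(o["joint_pos"],o["tcp_pos"],o["tool_rot"])]
def rots(q,s):
    out=[];R=np.eye(3)
    for i,a in enumerate(q):
        R=R@Ro.from_euler("y" if i%2 else "z",s[i]*a).as_matrix(); out.append(R)
    return out
best=[]
for s in itertools.product([1,-1],[1],[1,-1],[1,-1],[1,-1],[1,-1],[1,-1]):
    Ms=[rots(q,s) for q,_,_ in D]; T=[Ro.from_euler("xyz",e).as_matrix() for *_,e in D]
    # const base yaw B and tool rotation E: axis z only check
    for b in(0,):
        A=[];y=[]
        for M,(q,p,e) in zip(Ms,D):
            R1,R2,R3,R4,R5,R6,R7=M
            A.append(np.c_[[0,0,1],R3[:,2],R3[:,0],R5[:,2],R5[:,0],R7[:,2],R6[:,0]]); y.append(p)
        A=np.vstack(A);y=np.hstack(y); x,*_=np.linalg.lstsq(A,y,rcond=None); r=np.sqrt(np.mean((A@x-y)**2))
        ez=np.mean([np.linalg.norm(M[6][:,2]-t[:,2]) for M,t in zip(Ms,T)])
        best.append((r,ez,s,x))
best.sort(key=lambda b:b[0]+100*b[1])
if __name__=="__main__":
    for b in best[:3]: print(round(b[0],2),round(b[1],3),b[2],b[3].round(1))
    Ms=rots(D[-1][0],best[0][2])[6]; print((Ms.T@Ro.from_euler("xyz",D[-1][2]).as_matrix()).round(2))
E
python3 ik.py
```

```text
6.69 0.005 (-1, 1, -1, 1, -1, 1, 1) [ 3.820e+02  5.218e+02 -2.000e-01  3.914e+02 -1.300e+00  1.855e+02
 -1.850e+01]
6.69 0.005 (-1, 1, -1, 1, -1, 1, -1) [ 3.820e+02  5.218e+02 -2.000e-01  3.914e+02 -1.300e+00  1.855e+02
 -1.850e+01]
12.04 0.618 (-1, 1, -1, 1, 1, 1, 1) [145.4 624.7  95.1 285.7 -33.7  85.2  47.4]
[[-0.95 -0.3   0.  ]
 [ 0.3  -0.95 -0.  ]
 [ 0.    0.    1.  ]]
```

```bash
cat > ik2.py <<'E'
from ik import *
S=(-1,1,-1,1,-1,1,-1); L=best[0][3]; E=Ro.from_euler("z",np.pi/2).as_matrix()
lo=np.array([-3.06,-.37,-1.25,.18,-1.1,.23,-2.94]);hi=np.array([3.06,2.12,1.32,2.47,4.24,1.98,2.94])
def fk(q):
    M=rots(q,S); p=L[0]*np.array([0,0,1])+L[1]*M[2][:,2]+L[2]*M[2][:,0]+L[3]*M[4][:,2]+L[4]*M[4][:,0]+L[5]*M[6][:,2]+L[6]*M[5][:,0]
    return p,M[6]@E
def solve(p,R,q0):
    def f(q):
        a,B=fk(q); return np.r_[(a-p)/10,Ro.from_matrix(B@R.T).as_rotvec()*20,(q-q0)*.01]
    r=least_squares(f,np.clip(q0,lo+.01,hi-.01),bounds=(lo,hi)); a,B=fk(r.x)
    return r.x,np.linalg.norm(a-p),np.linalg.norm(Ro.from_matrix(B@R.T).as_rotvec())
def tool(z,x,face,beta,off,flip):
    # mallet axes z (up), x (handle runs -x); tool tilted beta about mallet y
    y=np.cross(z,x); g=face+47*z-off*x
    tz=Ro.from_rotvec(beta*y).apply(-z); ty=-y*(-1 if flip else 1)
    return g,g-manip.grasp_offset*tz,np.c_[np.cross(ty,tz),ty,tz]
MF=np.array([530,346,3.]);MY=0.44
pin=unplate(-58.5,-.6,44)
def strike(phi,beta,off,flip,h=44): 
    x=np.cos(phi)*xs+np.sin(phi)*ys; return tool(n,x,unplate(-58.5,-.6,h),beta,off,flip)
def pick(beta,off,flip,dz=0): return tool(np.array([0,0,1.]),np.array([np.cos(MY),np.sin(MY),0]),MF+[0,0,dz],beta,off,flip)
if __name__=="__main__":
    qc=np.array(D[-1][0]); np.set_printoptions(precision=2,suppress=True)
    for flip in(0,1):
      for beta in(0,.17,.3):
        g,p,R=pick(beta,42,flip); q,e,r=solve(p,R,qc); print("PICK flip",flip,"beta",beta,q,round(e,1),round(r,3))
        for phi in(-1.57,-.8,0,.8,1.57):
            out=[]
            for s in(q,np.array([-.1,.3,0,2,3,.5,0]),np.array([-.1,.3,0,2,1.5,.5,1.]),np.array([-.1,.3,.9,2,-1,.5,1.])):
                g,p,R=strike(phi,beta,42,flip); a,e,r=solve(p,R,s); out.append((e+100*r,a,e,r))
            b=min(out,key=lambda t:t[0]); print("  phi",phi,p.round(0),b[1],round(b[2],1),round(b[3],3)," fromq",round(out[0][0],1))
E
python3 ik2.py
```

```text
PICK flip 0 beta 0 [-0.99  0.88  0.6   1.8  -0.74  0.7  -1.1 ] 0.0 0.0
  phi -1.57 [423.  23. 291.] [-0.2   0.5   0.13  2.38  2.86  0.26  0.02] 0.0 0.0  fromq 45.9
  phi -0.8 [396.  16. 276.] [-0.32  0.55  0.28  2.46  3.16  0.35  0.47] 0.0 0.0  fromq 56.4
  phi 0 [380. -12. 270.] [-0.15  0.54  0.18  2.47  3.14  0.34  1.39] 7.4 0.034  fromq 63.3
  phi 0.8 [386. -44. 276.] [0.04 0.52 0.07 2.47 3.14 0.36 2.3 ] 2.8 0.013  fromq 60.1
  phi 1.57 [409. -59. 291.] [-0.47  0.63  0.77  2.43  4.01  0.5   2.14] 0.0 0.0  fromq 50.3
PICK flip 0 beta 0.17 [-0.96  0.96  0.63  1.62 -0.64  0.97 -1.2 ] 0.0 0.0
  phi -1.57 [419.  -7. 289.] [ 0.23  0.52 -0.21  2.41  3.22  0.31 -0.12] 0.0 0.0  fromq 52.0
  phi -0.8 [412.  -9. 285.] [ 0.47  0.56 -0.49  2.39  2.37  0.23  1.52] 0.0 0.0  fromq 35.5
  phi 0 [408. -17. 283.] [ 0.33  0.53 -0.35  2.38  2.01  0.23  2.62] 0.0 0.0  fromq 26.5
  phi 0.8 [409. -25. 285.] [-0.6   0.63  0.72  2.38  4.12  0.23  1.1 ] 0.0 0.0  fromq 30.5
  phi 1.57 [415. -30. 289.] [ 0.31  0.54 -0.41  2.42  2.12  0.54 -2.27] 0.0 0.0  fromq 0.0
PICK flip 0 beta 0.3 [-0.92  1.02  0.62  1.47
[... 1367 characters left out ...]
.8 [409. -25. 285.] [ 0.27  0.52 -0.32  2.39  1.97  0.37  0.27] 0.0 0.0  fromq 0.0
  phi 1.57 [415. -30. 289.] [-0.3   0.54  0.36  2.39  2.78  0.26  0.12] 0.0 0.0  fromq 0.0
PICK flip 1 beta 0.3 [-0.51  0.93 -0.1   1.48  0.04  1.03  1.4 ] 0.0 0.0
  phi -1.57 [418. -30. 284.] [-0.17  0.57  0.44  2.43  4.14  0.64  2.15] 0.0 0.0  fromq 50.3
  phi -0.8 [425. -28. 288.] [ 0.77  0.66 -0.78  2.33  1.67  0.23 -0.79] 0.0 0.0  fromq 16.6
  phi 0 [430. -20. 289.] [ 0.35  0.53 -0.36  2.3   1.09  0.23  0.41] 0.0 0.0  fromq 0.0
  phi 0.8 [428. -12. 288.] [-0.03  0.51 -0.02  2.32  1.4   0.29  0.75] 0.0 0.0  fromq 0.0
  phi 1.57 [422.  -7. 284.] [-0.05  0.54 -0.1   2.38  1.95  0.53  0.87] 0.0 0.0  fromq 0.0
```

```bash
cat > p3.py <<'E'
from ik2 import *
from scipy.spatial.transform import Slerp
np.set_printoptions(precision=2,suppress=True); qc=np.array(D[-1][0])
def path(P,q,N=12):
    w=0
    for (p0,R0),(p1,R1) in zip(P,P[1:]):
        sl=Slerp([0,1],Ro.from_matrix([R0,R1]))
        for t in np.linspace(0,1,N)[1:]:
            q2,e,r=solve(p0+(p1-p0)*t,sl(t).as_matrix(),q); w=max(w,e+100*r); q=q2
    return q,w
for flip in(0,1):
  for beta in(-.2,-.35,-.5):
    g,p,R=pick(beta,42,flip); g,pu,_=pick(beta,42,flip,150); q,e=path([(D[-1][1],Ro.from_euler("xyz",D[-1][2]).as_matrix()),(pu,R),(p,R)],qc); print("PICK",flip,beta,q,round(e,1))
    for phi in(2.2,2.7,3.14,-2.7,-2.2):
        _,ps,Rs=strike(phi,beta,42,flip); _,pp,_=strike(phi,beta,42,flip,104)
        a,w=path([(p,R),(pu,R),(pp,Rs),(ps,Rs)],q); 
        if w<8: print("  ",phi,ps.round(0),a,round(w,1))
E
python3 p3.py
```

```text
PICK 0 -0.2 [-0.93  0.79  0.42  1.99 -0.92  0.32 -0.92] 0.0
   2.7 [472. -61. 323.] [-0.1   0.48  0.28  2.22 -1.1   0.23  2.17] 0.6
   3.14 [484. -29. 327.] [ 0.32  0.49 -0.31  2.2   0.88  0.23  0.63] 0.0
   -2.7 [483.   5. 323.] [ 0.02  0.48 -0.07  2.2   0.92  0.23  0.91] 0.0
PICK 0 -0.35 [-0.95  0.78  0.41  2.06 -1.1   0.23 -0.76] 18.8
PICK 0 -0.5 [-1.03  0.78  0.48  2.09 -1.1   0.23 -0.8 ] 49.0
PICK 1 -0.2 [-0.49  0.75 -0.14  2.01  0.56  0.23  0.89] 0.0
   2.2 [447. -87. 311.] [ 0.93  0.65 -0.83  2.28  1.64  0.25  2.36] 0.0
   -2.2 [467.  37. 311.] [-0.24  0.5   0.11  2.24  1.28  0.23 -2.22] 0.0
PICK 1 -0.35 [-0.36  0.76 -0.32  2.1   1.76  0.26 -0.26] 0.0
   2.2 [ 460. -110.  312.] [ 1.16  0.86 -1.14  2.2   1.22  0.47  2.88] 7.2
   -2.2 [487.  55. 312.] [-0.3   0.53  0.1   2.14  0.86  0.43 -1.87] 0.0
PICK 1 -0.5 [-0.22  0.83 -0.54  2.21  2.25  0.55 -0.7 ] 0.0
   -2.2 [509.  72. 309.] [-0.16  0.59 -0.15  2.01  0.86  0.74 -1.89] 0.0
```

```bash
cat > p4.py <<'E'
import re
src=open("p3.py").read().split("for flip in")[0]; exec(src)
for flip in(0,1):
  for beta in(-.3,-.2,-.1,0,.1):
    g,p,R=pick(beta,42,flip); g,pu,_=pick(beta,42,flip,150); q,e=path([(D[-1][1],Ro.from_euler("xyz",D[-1][2]).as_matrix()),(pu,R),(p,R)],qc,6); print("PICK",flip,beta,q,round(e,1))
    if e>3: continue
    for phi in(-2.5,-2.2,-1.9,-1.57,-1.2,1.2,1.57,1.9,2.5,3.14):
        _,ps,Rs=strike(phi,beta,42,flip,33); _,pp,_=strike(phi,beta,42,flip,104)
        a,w=path([(pu,R),(pp,Rs),(ps,Rs)],q,8); mg=np.minimum(a-lo,hi-a).min()
        if w<3: print("  ",phi,ps.round(0),a,round(w,1),"margin",mg.round(2))
E
python3 p4.py
```

```text
PICK 0 -0.3 [-0.93  0.78  0.39  2.05 -1.1   0.23 -0.75] 8.8
PICK 0 -0.2 [-0.93  0.79  0.42  1.99 -0.91  0.32 -0.92] 0.0
   3.14 [490. -30. 317.] [ 0.33  0.52 -0.33  2.19  0.97  0.23  0.55] 0.0 margin 0.0
PICK 0 -0.1 [-0.98  0.83  0.54  1.9  -0.81  0.52 -1.03] 0.0
   3.14 [473. -28. 310.] [ 0.42  0.53 -0.44  2.25  1.69  0.25 -0.15] 0.0 margin 0.02
PICK 0 0 [-0.99  0.88  0.59  1.8  -0.74  0.7  -1.1 ] 0.0
   2.5 [446. -48. 298.] [ 0.62  0.59 -0.64  2.35  2.18  0.42 -1.21] 0.0 margin 0.12
   3.14 [457. -25. 302.] [ 0.51  0.57 -0.59  2.32  2.12  0.41 -0.58] 0.0 margin 0.15
PICK 0 0.1 [-0.98  0.93  0.62  1.7  -0.68  0.86 -1.16] 0.0
   2.5 [436. -36. 290.] [ 0.26  0.54 -0.27  2.4   2.54  0.45 -1.69] 0.0 margin 0.07
   3.14 [442. -22. 292.] [ 0.22  0.53 -0.24  2.39  2.69  0.43 -1.21] 0.0 margin 0.08
PICK 1 -0.3 [-0.38  0.76 -0.28  2.07  1.43  0.23  0.06] 0.0
   -2.5 [500.  26. 312.] [-0.29  0.54  0.22  2.14  0.48  0.29 -1.7 ] 0.0 margin 0.06
   -2.2 [486.  48. 302.] [-0.4   0.56  0.27  2.17  0.83  0.28 -1.83] 0.0 margin 0.05
   -1.9 [467.  65. 290.] [-0.43  0.57  0.21  2.22  1.29  0.33 -2.06
[... 1670 characters left out ...]
.6  -0.64  2.39  2.3   0.45  1.24] 0.0 margin 0.08
   2.5 [446. -48. 298.] [ 0.62  0.59 -0.64  2.35  2.18  0.42  1.93] 0.0 margin 0.12
   3.14 [457. -25. 302.] [ 0.51  0.57 -0.59  2.32  2.12  0.41  2.57] 0.0 margin 0.15
PICK 1 0.1 [-0.57  0.83 -0.02  1.7  -0.    0.71  1.43] 0.0
   1.2 [411. -40. 276.] [ 0.38  0.57 -0.41  2.42  2.27  0.46  0.43] 0.0 margin 0.05
   1.57 [418. -43. 280.] [ 0.34  0.56 -0.36  2.41  2.34  0.46  0.73] 0.0 margin 0.06
   1.9 [425. -42. 284.] [ 0.31  0.55 -0.32  2.41  2.41  0.46  0.99] 0.0 margin 0.06
   2.5 [436. -36. 290.] [ 0.27  0.54 -0.29  2.4   2.53  0.46  1.46] 0.0 margin 0.07
   3.14 [442. -22. 292.] [ 0.3   0.55 -0.34  2.39  2.6   0.46  2.04] 0.0 margin 0.08
```

```bash
sed -i 's/^MF=.*/MF=np.array([530.5,346.5,3.]);MY=0.44/' ik2.py; cat > go.py <<'E'
from ik2 import *
def show(p,R,lab="",frm=None):
    p0,R0=frm or pose(); rv=Ro.from_matrix(R@R0.as_matrix().T).as_rotvec()/np.radians(30)
    print(lab,"tcp",p.round(1),"shift",((p-p0)/100).round(3),"turn",rv.round(3),"q",monitor.get_obs()["joint_pos"].round(2))
E
python3 - <<'E'
from go import *
g,p,R=pick(0,42,1,100); show(p,R)
E
```

```text
tcp [492.5 328.6 330.4] shift [ 0.12   1.706 -0.928] turn [0.009 0.006 5.129] q [-0.85  0.48  0.71  1.9  -0.39  0.9  -0.63]
```

```bash
python3 -m jog '[0,0.1,0,0,0,0.28,0,0.2,0,0,0,0.56,0,0.28,0,0,0,0.85,0,0.28,0,0,0,0.85]' 60 |head -3
python3 -m jog '[0,0.1,0,0,0,0.28,0,0.2,0,0,0,0.56,0,0.28,0,0,0,0.85,0,0.28,0,0,0,0.85]' |head -3
python3 -m jog '[0,0.1,0,0,0,0.28,0,0.2,0,0,0,0.56,0,0.28,0,0,0,0.85,0,0.28,0,0,0,0.85]' |head -3
python3 -m jog '[0,0.1,0,0,0,0.28,0,0.2,0,0,0,0.56,0,0.28,0,0,0,0.85,0,0.28,0,0,0,0.85]' |head -3
python3 -m jog '[0.03,0.1,-0.05,0,0,0.28,0.06,0.2,-0.1,0,0,0.56,0.06,0.28,-0.2,0,0,0.86,0.06,0.28,-0.2,0,0,0.86]' |head -3
python3 -m jog '[0.03,0.1,-0.05,0,0,0.28,0.06,0.2,-0.1,0,0,0.56,0.06,0.3,-0.2,0,0,0.86,0.06,0.3,-0.2,0,0,0.86]' |head -3
python3 - <<'E'
from go import *
g,p,R=pick(0,42,1,100); show(p,R)
E
```

```text
t: 10.35
tcp_pos: [481.8, 183.3, 423.9]
tool_rot: [3.141, 0.001, 1.336]
t: 10.75
tcp_pos: [481.8, 211.5, 423.9]
tool_rot: [3.141, 0.001, 1.779]
t: 11.15
tcp_pos: [481.8, 239.7, 423.9]
tool_rot: [3.141, 0.001, 2.222]
t: 11.55
tcp_pos: [481.8, 267.8, 423.9]
tool_rot: [3.141, 0.001, 2.666]
t: 11.95
tcp_pos: [487.4, 295.7, 402.8]
tool_rot: [-3.141, -0.001, 3.116]
t: 12.35
tcp_pos: [493.4, 325.9, 383.2]
tool_rot: [3.141, -0.001, -2.717]
 tcp [492.5 328.6 330.4] shift [-0.009  0.027 -0.528] turn [-0.    -0.003  0.029] q [-0.59  0.57 -0.06  1.71  0.04  0.87  1.32]
```

```bash
python3 -m jog '[0,0.01,-0.3,0,0,0.015,-0.01,0.027,-0.53,0,0,0.03,-0.01,0.027,-0.8,0,0,0.03,-0.01,0.027,-0.8,0,0,0.03]' 60 
python3 -m jog '[0,0,-0.3,0,0,0,0,0,-0.6,0,0,0,0,0,-0.73,0,0,0,0,0,-0.73,0,0,0]'
python3 - <<'E'
from go import *
g,p,R=pick(0,42,1); show(p,R)
E
python3 -m jog '[0,0,0,0,0,0,0,0,0,0,0,0,0,0,0,0,0,0,0,0,0,0,0,0,0,0,0,0,0,0,0,0,0,0,0,0,0,0,0,0,0,0,0,0,0,0,0,0]' 15 60
python3 -m jog '[0,0,0.1,0,0,0,0,0,0.3,0,0,0,0,0,0.6,0,0,0,0,0,0.6,0,0,0,0,0,0.6,0,0,0]'
python3 - <<'E'
from go import *
X=[]
for nm in("scene","top"):
    f=vision.grab_frame(nm); ok=f["range_z"]>0; P=np.zeros((480,640,3)); P[ok]=cloud(f,np.ones((480,640),bool))
    m=ok&(P[...,0]>500)&(P[...,0]<570)&(P[...,1]>318)&(P[...,1]<378)&(P[...,2]>130)&(P[...,2]<175); p=P[m]; print(nm,len(p),np.median(p,0),np.percentile(p,[3,97],axis=0).round(0).tolist())
    s=(slice(130,280),slice(370,530)) if nm=="scene" else (slice(140,290),slice(120,280)); X.append(cv2.resize(f["img"][s][...,::-1],(400,375)))
cv2.imwrite("pics/g.png",np.hstack(X))
E
```

```text
t: 12.75
tcp_pos: [491.8, 326.9, 301.6]
tool_rot: [-3.14, -0.006, -2.704]
contact_force: [-0.2, -0.4, 0.9]
opening: 60.3
gripper_force: 0.0
t: 13.15
tcp_pos: [492.5, 328.4, 230.7]
tool_rot: [-3.141, -0.001, -2.698]
contact_force: [-0.7, 0.4, -0.9]
opening: 60.0
gripper_force: 0.0
 tcp [492.5 328.6 230.4] shift [-0.     0.002 -0.003] turn [ 0.001 -0.002 -0.006] q [-0.6   0.78 -0.05  1.82  0.07  0.55  1.32]
t: 13.95
tcp_pos: [492.7, 329.1, 231.7]
tool_rot: [3.14, 0.002, -2.695]
contact_force: [-0.9, -1.1, 4.9]
opening: 23.7
gripper_force: 60.0
t: 14.45
tcp_pos: [492.2, 329.0, 290.9]
tool_rot: [3.14, 0.001, -2.695]
contact_force: [-0.7, 0.2, -4.4]
opening: 23.5
gripper_force: 60.0
scene 403 [537.67372792 341.62158003 154.24390475] [[510.0, 325.0, 132.0], [555.0, 366.0, 160.0]]
  return _methods._mean(a, axis=axis, dtype=dtype,
  ret = um.true_divide(
Traceback (most recent call last):
IndexError: index -1 is out of bounds for axis 0 with size 0
```

```bash
python3 - <<'E'
exec(open("p3.py").read().split("for flip in")[0])
from go import show
p0,R0=pose(); q=monitor.get_obs()["joint_pos"]
for phi in(1.9,2.2,2.5,2.8):
    _,ps,Rs=strike(phi,0,42,1,33); _,pp,_=strike(phi,0,42,1,104)
    a,w=path([(p0,R0.as_matrix()),(p0+[0,0,80],R0.as_matrix()),(pp,Rs)],q,15); b,w2=path([(pp,Rs),(ps,Rs)],a,8)
    print(phi,a,b,round(w,1),round(w2,1),"margin",np.minimum(b-lo,hi-b).min().round(2))
    show(pp,Rs)
E
```

```text
1.9 [ 0.63  0.36 -0.56  2.43  2.16  0.24  1.33] [ 0.64  0.6  -0.62  2.39  2.31  0.44  1.23] 0.0 0.0 margin 0.08
 tcp [391.5 -54.2 349.5] shift [-1.   -3.83  0.6 ] turn [-0.77 -0.74  2.4 ] q [-0.6   0.69 -0.06  1.79  0.06  0.67  1.33]
2.2 [ 0.62  0.36 -0.56  2.41  2.05  0.23  1.74] [ 0.64  0.59 -0.64  2.37  2.23  0.43  1.6 ] 0.0 0.0 margin 0.1
 tcp [402.  -50.1 355.1] shift [-0.9  -3.79  0.65] turn [-0.91 -0.64  2.96] q [-0.6   0.69 -0.06  1.79  0.06  0.67  1.33]
2.5 [ 0.59  0.36 -0.56  2.39  1.95  0.23  2.12] [ 0.62  0.59 -0.65  2.34  2.17  0.43  1.94] 0.0 0.0 margin 0.13
 tcp [411.1 -42.6 359.6] shift [-0.81 -3.71  0.7 ] turn [-1.04 -0.52  3.51] q [-0.6   0.69 -0.06  1.79  0.06  0.67  1.33]
2.8 [ 0.54  0.35 -0.53  2.37  1.88  0.23  2.46] [ 0.58  0.58 -0.63  2.33  2.13  0.42  2.25] 0.0 0.0 margin 0.14
 tcp [418.  -32.6 362.5] shift [-0.74 -3.61  0.73] turn [-1.16 -0.38  4.07] q [-0.6   0.69 -0.06  1.79  0.06  0.67  1.33]
```

```bash
python3 -m jog '[0,0,0.3,0,0,0,0,0,0.6,0,0,0,0,0,0.6,0,0,0]' | head -3
python3 -m jog '[-0.05,-0.25,0.01,-0.07,-0.035,0.23,-0.11,-0.5,0.02,-0.14,-0.07,0.47,-0.162,-0.742,0.02,-0.208,-0.104,0.702,-0.162,-0.742,0.02,-0.208,-0.104,0.702]' | head -3
python3 -m jog '[-0.05,-0.25,0.01,-0.07,-0.035,0.23,-0.11,-0.5,0.02,-0.14,-0.07,0.47,-0.162,-0.742,0.02,-0.208,-0.104,0.702,-0.162,-0.742,0.02,-0.208,-0.104,0.702]' | head -3
python3 -m jog '[-0.05,-0.25,0.01,-0.07,-0.035,0.23,-0.11,-0.5,0.02,-0.14,-0.07,0.47,-0.162,-0.742,0.02,-0.208,-0.104,0.702,-0.162,-0.742,0.02,-0.208,-0.104,0.702]' | head -3
python3 - <<'E'
from go import *
_,pp,Rs=strike(2.5,0,42,1,104); show(pp,Rs)
E
```

```text
t: 14.85
tcp_pos: [493.5, 329.8, 353.2]
tool_rot: [3.139, 0.006, -2.695]
t: 15.25
tcp_pos: [474.8, 250.9, 350.7]
tool_rot: [-3.023, -0.028, -2.329]
t: 15.65
tcp_pos: [458.4, 177.2, 353.3]
tool_rot: [-2.922, -0.087, -1.967]
t: 16.05
tcp_pos: [442.2, 103.5, 355.7]
tool_rot: [-2.847, -0.178, -1.61]
 tcp [411.1 -42.6 359.6] shift [-0.311 -1.462  0.039] turn [-0.41  -0.215  1.415] q [-0.38  0.4  -0.03  2.2   0.74  0.44  2.06]
```

```bash
python3 -m jog '[-0.05,-0.25,0.01,-0.07,-0.035,0.23,-0.1,-0.5,0.02,-0.14,-0.07,0.47,-0.156,-0.73,0.02,-0.205,-0.107,0.705,-0.156,-0.73,0.02,-0.205,-0.107,0.705]' | head -3
python3 -m jog '[-0.05,-0.25,0.01,-0.07,-0.035,0.23,-0.1,-0.5,0.02,-0.14,-0.07,0.47,-0.156,-0.73,0.02,-0.205,-0.107,0.705,-0.156,-0.73,0.02,-0.205,-0.107,0.705,-0.156,-0.73,0.02,-0.205,-0.107,0.705]' | head -3
python3 - <<'E'
from go import *
for h in(104,74): _,pp,Rs=strike(2.5,0,42,1,h); show(pp,Rs,h)
X=[]
for nm in("scene","top"):
    f=vision.grab_frame(nm)
    s=(slice(190,340),slice(230,390)) if nm=="scene" else (slice(100,250),slice(280,440)); X.append(cv2.resize(f["img"][s][...,::-1],(400,375)))
cv2.imwrite("pics/g.png",np.hstack(X))
E
```

```text
t: 16.45
tcp_pos: [426.9, 31.0, 358.1]
tool_rot: [-2.806, -0.291, -1.249]
t: 16.95
tcp_pos: [412.4, -40.7, 360.3]
tool_rot: [-2.805, -0.404, -0.881]
104 tcp [411.1 -42.6 359.6] shift [-0.013 -0.019 -0.008] turn [-0.016 -0.004  0.005] q [ 0.27  0.34 -0.35  2.41  2.06  0.23  1.85]
74 tcp [425.9 -45.1 333.6] shift [ 0.135 -0.044 -0.267] turn [-0.016 -0.004  0.005] q [ 0.27  0.34 -0.35  2.41  2.06  0.23  1.85]
```

View pics/g.png

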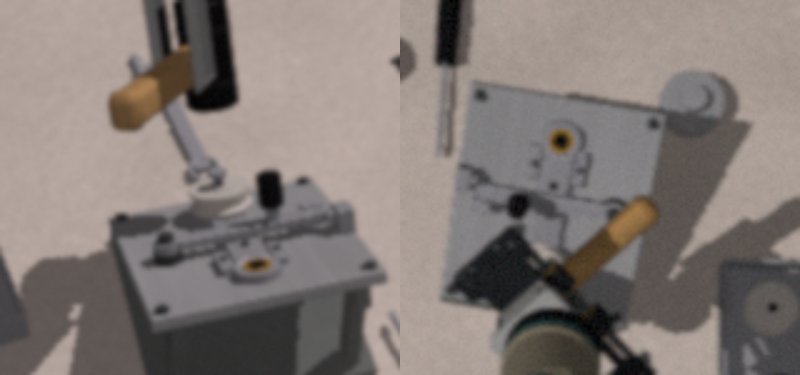

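The picture shows the mallet held firmly, head over the wheel (left panel 215,90) and handle up-slope to the right, clear of the knob. I'm lowering it to 30 mm above the pin.

```bash
python3 -m jog '[0.065,-0.022,-0.13,-0.01,0,0,0.135,-0.044,-0.267,-0.016,-0.004,0.005,0.135,-0.044,-0.267,-0.016,-0.004,0.005,0.135,-0.044,-0.267,-0.016,-0.004,0.005]'
cat > st.py <<'E'
from go import *
_,pp,Rs=strike(2.5,0,42,1,44); show(pp,Rs,"h44")
p0,R0=pose(); ez=-R0.as_matrix()[:,2]; g=p0+180.4*R0.as_matrix()[:,2]; hx=R0.as_matrix()[:,0]
# mallet x dir (flip1): tool y=+mallet y -> mallet x = y x z
my=R0.as_matrix()[:,1]; mx=np.cross(my,ez); face=g-47*ez+42*mx
print("face plate",plate(face).round(1),"tilt",np.degrees(np.arccos(ez@n)).round(2),"F",monitor.get_obs()["contact_force"].round(1))
for nm in("scene","top"):
    f=vision.grab_frame(nm); ok=f["range_z"]>0; P=np.zeros((480,640,3)); P[ok]=cloud(f,np.ones((480,640),bool)); Q=plate(P)
    m=ok&(Q[...,0]>-95)&(Q[...,0]<-25)&(abs(Q[...,1])<35)&(Q[...,2]>60)&(Q[...,2]<180)&(f["img"].max(2)<60)
    p=Q[m]; 
    if len(p)>30: print(nm,len(p),np.percentile(p,[2,50,98],axis=0).round(0).tolist())
E
python3 st.py
```

```text
t: 17.45
tcp_pos: [426.4, -42.5, 334.2]
tool_rot: [-2.81, -0.414, -0.871]
contact_force: [0.7, -0.5, -5.0]
opening: 23.6
gripper_force: 60.0
h44 tcp [440.7 -47.6 307.6] shift [ 0.143 -0.05  -0.266] turn [ 0.003  0.001 -0.011] q [ 0.33  0.43 -0.44  2.41  2.17  0.33  1.76]
face plate [-58.1   2.2  74.5] tilt 0.1 F [ 0.7 -0.5 -5. ]
scene 514 [[-55.0, -34.0, 78.0], [-40.0, 8.0, 124.0], [-30.0, 21.0, 168.0]]
```

```bash
python3 -m jog '[0.065,-0.036,-0.121,0,0,0,0.065,-0.036,-0.121,0,0,0,0.154,-0.051,-0.277,0,0,0,0.188,-0.056,-0.338,0,0,0,0.095,-0.041,-0.173,0,0,0,0.095,-0.041,-0.173,0,0,0]'; python3 st.py
```

```text
t: 18.15
tcp_pos: [435.0, -47.6, 318.2]
tool_rot: [-2.809, -0.417, -0.871]
contact_force: [0.4, 0.4, -4.9]
opening: 23.8
gripper_force: 60.0
h44 tcp [440.7 -47.6 307.6] shift [ 0.056  0.    -0.106] turn [ 0.007  0.006 -0.011] q [ 0.36  0.48 -0.47  2.41  2.23  0.38  1.72]
face plate [-57.4  -1.8  55.8] tilt 0.2 F [ 0.4  0.4 -4.9]
scene 468 [[-58.0, -33.0, 61.0], [-40.0, 5.0, 105.0], [-33.0, 17.0, 149.0]]
```

```bash
python3 -m jog '[0.089,-0.014,-0.156,0,0,0,0.118,-0.019,-0.208,0,0,0,0.118,-0.019,-0.208,0,0,0]'; python3 st.py
```

```text
t: 18.55
tcp_pos: [449.2, -50.8, 297.2]
tool_rot: [-2.807, -0.422, -0.875]
contact_force: [-0.2, -2.6, 3.3]
opening: 23.3
gripper_force: 60.0
h44 tcp [440.7 -47.6 307.6] shift [-0.085  0.033  0.104] turn [ 0.012  0.015 -0.005] q [ 0.38  0.56 -0.5   2.39  2.27  0.45  1.69]
face plate [-54.1  -3.3  30.2] tilt 0.53 F [-0.2 -2.6  3.3]
scene 318 [[-59.0, -34.0, 62.0], [-38.0, 4.0, 106.0], [-29.0, 15.0, 169.0]]
```

```bash
python3 -m jog '[-0.108,0.018,0.19,0,0,0,-0.108,0.018,0.19,0,0,0,0,0,0,0,0,0,0.03,-0.005,-0.052,0,0,0,0.03,-0.005,-0.052,0,0,0]'; python3 st.py | sed -n 2p
python3 -m jog '[-0.14,0.023,0.24,0,0,0,-0.14,0.023,0.24,0,0,0,-0.02,0.003,0.04,0,0,0,0.02,-0.003,-0.035,0,0,0,0.02,-0.003,-0.035,0,0,0]'; python3 st.py | sed -n 2p
```

```text
t: 19.15
tcp_pos: [452.6, -51.7, 291.8]
tool_rot: [-2.807, -0.423, -0.876]
contact_force: [-0.7, -3.9, 9.4]
opening: 23.4
gripper_force: 60.0
face plate [-53.5  -3.9  23.7] tilt 0.62 F [-0.7 -3.9  9.4]
t: 19.75
tcp_pos: [454.8, -52.0, 287.7]
tool_rot: [-2.807, -0.423, -0.876]
contact_force: [0.7, -3.0, 4.1]
opening: 23.9
gripper_force: 60.0
face plate [-53.8  -3.7  19. ] tilt 0.57 F [ 0.7 -3.   4.1]
```

The face now computes lower than the pin's home height, so the mallet may be turning in the grip. I'll lift it and look.

```bash
python3 -m jog '[-0.15,0.025,0.26,0,0,0,-0.3,0.05,0.52,0,0,0,-0.345,0.057,0.606,0,0,0,-0.345,0.057,0.606,0,0,0]'; python3 - <<'E'
from go import *
exec(open("st.py").read())
X=[]
for nm in("scene","top"):
    f=vision.grab_frame(nm); ok=f["range_z"]>0; P=np.zeros((480,640,3)); P[ok]=cloud(f,np.ones((480,640),bool)); Q=plate(P)
    w=ok&(abs(Q[...,0]+58)<13)&(abs(Q[...,1])<13)&(Q[...,2]>15)&(Q[...,2]<50); print(nm,"pinH",w.sum(),np.percentile(Q[w][:,2],[10,50,90]).round(1) if w.any() else "")
    s=(slice(190,320),slice(250,390)) if nm=="scene" else (slice(140,290),slice(280,440)); X.append(cv2.resize(f["img"][s][...,::-1],(400,375)))
cv2.imwrite("pics/i.png",np.hstack(X))
E
```

```text
t: 20.25
tcp_pos: [417.7, -44.7, 348.7]
tool_rot: [-2.809, -0.417, -0.871]
contact_force: [0.5, -0.2, -5.0]
opening: 24.0
gripper_force: 60.0
h44 tcp [440.7 -47.6 307.6] shift [ 0.23  -0.029 -0.41 ] turn [ 0.007  0.006 -0.011] q [ 0.32  0.38 -0.42  2.42  2.12  0.29  1.81]
face plate [-57.3  -1.8  91. ] tilt 0.21 F [ 0.5 -0.2 -5. ]
scene 311 [[-51.0, -34.0, 107.0], [-39.0, 5.0, 147.0], [-30.0, 19.0, 179.0]]
scene pinH 65 [27.6 30.  34.3]
top pinH 2 [27.6 28.1 28.5]
```

View pics/i.png

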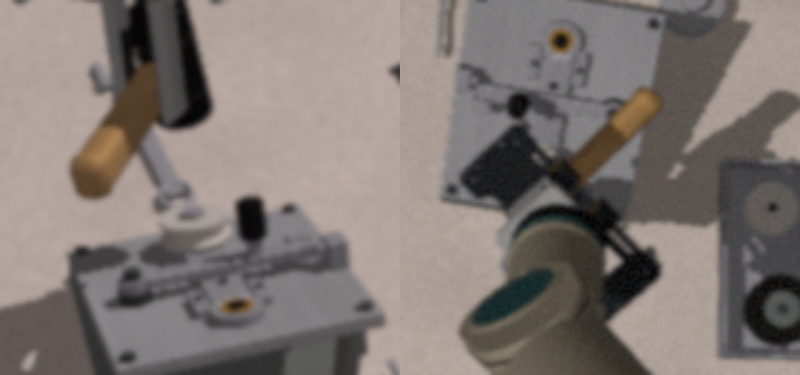

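```bash
cat > chk.py <<'E'
from go import *
acc=[]
for i in range(4):
    f=vision.grab_frame("scene"); ok=f["range_z"]>0; P=np.zeros((480,640,3)); P[ok]=cloud(f,np.ones((480,640),bool)); Q=plate(P); Q[~ok]=1e4; acc.append(Q)
Q=np.median(acc,0); r=np.hypot(Q[...,0]+57,Q[...,1]+.3)
for a,b in((0,5),(5,8),(8,11),(14,20),(20,25)):
    w=(r>=a)&(r<b)&(Q[...,2]>10)&(Q[...,2]<50); print("r",a,b,w.sum(),np.percentile(Q[w][:,2],[10,50,90]).round(1) if w.any() else "")
w=(abs(Q[...,0])<107)&(abs(Q[...,1])<93)&(abs(Q[...,2])<6); print("plate",np.median(Q[w][:,2]))
# mallet axis: wood handle points
im=f["img"].astype(int); m=(im[...,0]>im[...,2]+35)&(Q[...,2]>60)&(Q[...,2]<250)&(abs(Q[...,0])<160)&(abs(Q[...,1])<160); p=Q[m]
c=p.mean(0); d=np.linalg.svd(p-c,full_matrices=False)[2][0]; print("handle n",len(p),"centre",c.round(0),"dir plate",d.round(2),"elev deg",np.degrees(np.arcsin(d[2])).round(1))
m=(im.max(2)<60)&(Q[...,0]>-100)&(Q[...,0]<0)&(Q[...,1]>-30)&(Q[...,1]<40)&(Q[...,2]>75)&(Q[...,2]<230); p=Q[m]
print("dark",len(p),p.min(0).round(),p.max(0).round())
E
python3 chk.py
```

```text
r 0 5 8 [32.7 33.7 34. ]
r 5 8 18 [29.4 31.7 33.1]
r 8 11 18 [28.7 30.  33.1]
r 14 20 65 [16.1 27.7 28.9]
r 20 25 175 [12.5 20.9 28.5]
plate 0.14888087613600776
handle n 741 centre [ 27. -57. 149.] dir plate [ 0.51 -0.37 -0.78] elev deg -51.0
dark 474 [-62. -30. 104.] [ -4.  21. 230.]
```

```bash
cat > ang.py <<'E'
from go import *
p0,R0=pose(); M=R0.as_matrix(); g=p0+180.4*M[:,2]; my=M[:,1]; ez=-M[:,2]; mx=np.cross(my,ez)
C_=[]
for nm in("scene","top"):
    f=vision.grab_frame(nm); ok=f["range_z"]>0; P=np.zeros((480,640,3)); P[ok]=cloud(f,np.ones((480,640),bool)); im=f["img"].astype(int)
    m=ok&(im[...,0]>im[...,2]+30)&(np.linalg.norm(P-g,axis=2)<150)&(P[...,2]>g[2]-110); m=cv2.erode(m.astype(np.uint8),np.ones((3,3)))>0
    p=P[m]; L_=np.c_[(p-g)@-mx,(p-g)@my,(p-g)@ez]
    k=(abs(L_[:,1])<22)&(L_[:,0]>10); L_=L_[k]; print(nm,len(L_),np.percentile(L_,[2,50,98],axis=0).round(0).tolist())
    C_.append(L_)
for L_ in C_:
    if len(L_)<30: continue
    best_=[]
    for a in np.radians(np.arange(-70,40,2.)):
        u=L_[:,0]*np.cos(a)+L_[:,2]*np.sin(a); v=-L_[:,0]*np.sin(a)+L_[:,2]*np.cos(a)
        # distance to box surface |y|<12,|v|<15
        d=np.maximum(abs(L_[:,1])-12,abs(v)-15); best_.append((np.mean(np.minimum(abs(d),15)),np.degrees(a),u.max()))
    print(sorted(best_)[:4])
E
python3 ang.py
```

```text
scene 514 [[13.0, -14.0, -27.0], [70.0, -9.0, -3.0], [110.0, 10.0, 108.0]]
top 302 [[19.0, -10.0, -12.0], [68.0, -2.0, 2.0], [105.0, 7.0, 16.0]]
[(np.float64(2.5325808871592375), np.float64(-12.000000000000002), np.float64(113.07537312259693)), (np.float64(2.839201103070341), np.float64(-10.0), np.float64(113.11781660887625)), (np.float64(2.947017557323716), np.float64(-14.0), np.float64(112.89516471209367)), (np.float64(3.2289343779228648), np.float64(-8.0), np.float64(113.02244346008159))]
[(np.float64(2.2302972927929012), np.float64(-12.000000000000002), np.float64(105.87671284958991)), (np.float64(2.5542375054701476), np.float64(-10.0), np.float64(106.35165625662209)), (np.float64(3.2157880656153575), np.float64(-14.0), np.float64(105.27277497700786)), (np.float64(3.654776413191644), np.float64(-8.0), np.float64(106.69702655272239))]
```

```bash
python3 - <<'E'
exec(open("p3.py").read().split("for flip in")[0])
from go import show
p0,R0=pose(); q=monitor.get_obs()["joint_pos"]
for phi in(2.2,2.5,2.9):
  for be in(.12,.21):
    _,ps,Rs=strike(phi,be,42,1,31); _,pp,_=strike(phi,be,42,1,60)
    a,w=path([(p0,R0.as_matrix()),(pp,Rs)],q,8); b,w2=path([(pp,Rs),(ps,Rs)],a,6)
    print(phi,be,a,b,round(w,1),round(w2,1),"margin",np.minimum(b-lo,hi-b).min().round(2)); show(pp,Rs)
E
```

```text
2.2 0.12 [ 0.44  0.52 -0.58  2.47  2.23  0.59  1.42] [ 0.45  0.61 -0.58  2.44  2.28  0.66  1.39] 0.0 0.0 margin 0.03
 tcp [416.4 -34.8 309.5] shift [-0.02  0.1  -0.38] turn [ 0.12 -0.18 -0.59] q [ 0.33  0.38 -0.42  2.42  2.12  0.29  1.81]
2.2 0.21 [-0.62  0.6   0.63  2.47  3.07  0.38  0.32] [-0.59  0.69  0.62  2.46  3.14  0.48  0.21] 6.0 4.5 margin 0.01
 tcp [411.8 -20.9 302.5] shift [-0.06  0.24 -0.45] turn [-0.   -0.28 -0.65] q [ 0.33  0.38 -0.42  2.42  2.12  0.29  1.81]
2.5 0.12 [ 0.41  0.51 -0.54  2.47  2.32  0.58  1.63] [ 0.42  0.6  -0.54  2.44  2.37  0.64  1.6 ] 0.0 0.0 margin 0.03
 tcp [420.8 -31.1 311.7] shift [ 0.03  0.14 -0.36] turn [-0.14 -0.16 -0.08] q [ 0.33  0.38 -0.42  2.42  2.12  0.29  1.81]
2.5 0.21 [-0.59  0.6   0.62  2.47  3.14  0.42  0.56] [-0.54  0.68  0.57  2.47  3.14  0.53  0.54] 13.8 12.3 margin 0.0
 tcp [412.7 -20.1 303. ] shift [-0.05  0.25 -0.45] turn [-0.25 -0.28 -0.13] q [ 0.33  0.38 -0.42  2.42  2.12  0.29  1.81]
2.9 0.12 [-0.08  0.47  0.09  2.47  2.91  0.44  1.38] [-0.05  0.55  0.06  2.45  2.93  0.49  1.36] 0.2 0.0 margin 0.02
 tcp [424.9 -24.4 313.4] shift [ 0.07  0.21 -0.34] turn [-0.49 -0.13  0.6 ] q [ 0.33  0.38 -0.42  2.42  2.12  0.29  1.81]
2.9 0.21 [-0.43  0.55  0.46  2.47  3.14  0.46  1.04] [-0.38  0.64  0.41  2.47  3.14  0.58  1.02] 21.7 20.1 margin 0.0
 tcp [413.6 -18.6 303.3] shift [-0.04  0.26 -0.45] turn [-0.58 -0.27  0.56] q [ 0.33  0.38 -0.42  2.42  2.12  0.29  1.81]
```

```bash
python3 -m jog '[0.03,0.055,-0.17,-0.07,-0.08,-0.04,0.055,0.11,-0.345,-0.14,-0.16,-0.08,0.055,0.11,-0.345,-0.14,-0.16,-0.08,0.055,0.11,-0.345,-0.14,-0.16,-0.08]'; python3 ang.py; python3 - <<'E'
from go import *
for h in(60,28):
    _,ps,Rs=strike(2.5,.12,42,1,h); show(ps+3.4*xs-2.5*ys,Rs,h)
E
```

```text
t: 21.15
tcp_pos: [425.2, -33.8, 313.9]
tool_rot: [-2.789, -0.522, -0.923]
contact_force: [-0.2, -0.0, -5.9]
opening: 23.5
gripper_force: 60.0
scene 479 [[15.0, -15.0, -29.0], [70.0, -9.0, -4.0], [110.0, 9.0, 108.0]]
top 310 [[12.0, -10.0, -13.0], [64.0, -1.0, 2.0], [106.0, 8.0, 16.0]]
[(np.float64(2.841231274390143), np.float64(-12.000000000000002), np.float64(115.44190376055143)), (np.float64(2.974725635947428), np.float64(-10.0), np.float64(115.55539870065488)), (np.float64(3.215700546820488), np.float64(-14.0), np.float64(115.18776064317781)), (np.float64(3.218397544645836), np.float64(-8.0), np.float64(115.52810718738623))]
[(np.float64(2.2630703563522236), np.float64(-12.000000000000002), np.float64(106.85378706649347)), (np.float64(2.825780333406352), np.float64(-10.0), np.float64(107.28617224797289)), (np.float64(2.8628311168049794), np.float64(-14.0), np.float64(106.29121700503764)), (np.float64(3.8839689721788075), np.float64(-8.0), np.float64(107.58784575473611))]
60 tcp [423.3 -34.1 313.4] shift [-0.019  0.003 -0.003] turn [-0.007 -0.004  0.006] q [ 0.58  0.63 -0.95  2.47  2.03  0.82  1.84]
28 tcp [439.1 -36.7 285.7] shift [ 0.139 -0.023 -0.28 ] turn [-0.007 -0.004  0.006] q [ 0.58  0.63 -0.95  2.47  2.03  0.82  1.84]
```

```bash
python3 -m jog '[0.055,-0.01,-0.12,0,0,0,0.148,-0.026,-0.295,0,0,0,0.07,-0.01,-0.13,0,0,0,0,0,0,0,0,0,0,0,0,0,0,0]'; python3 -m jog '[0.06,-0.01,-0.12,0,0,0,0.155,-0.027,-0.31,0,0,0,0.07,-0.01,-0.13,0,0,0,-0.1,0.015,0.2,0,0,0,-0.2,0.03,0.4,0,0,0,-0.2,0.03,0.4,0,0,0]'; python3 chk.py; python3 ang.py|tail -2
```

```text
t: 21.75
tcp_pos: [425.2, -33.9, 315.3]
tool_rot: [-2.787, -0.526, -0.924]
contact_force: [0.3, -0.6, -4.7]
opening: 23.9
gripper_force: 60.0
t: 22.35
tcp_pos: [405.9, -30.8, 357.0]
tool_rot: [-2.787, -0.529, -0.924]
contact_force: [1.1, -0.3, -6.0]
opening: 23.4
gripper_force: 60.0
r 0 5 10 [30.7 33.5 33.9]
r 5 8 15 [29.8 32.3 33.5]
r 8 11 21 [28.5 29.6 33. ]
r 14 20 68 [16.6 27.7 29. ]
r 20 25 185 [12.4 20.7 28.5]
plate 0.14723380565920693
handle n 623 centre [ 43. -63. 156.] dir plate [ 0.75 -0.59 -0.29] elev deg -16.9
dark 497 [-57. -30. 116.] [ -2.  18. 219.]
[(np.float64(2.956353766042284), np.float64(-12.000000000000002), np.float64(113.6650418338389)), (np.float64(3.223543612081551), np.float64(-14.0), np.float64(113.54605782106454)), (np.float64(3.2610666256071372), np.float64(-10.0), np.float64(113.64554250189619)), (np.float64(3.6198449405578486), np.float64(-8.0), np.float64(113.48758358216877))]
[(np.float64(2.1421808889543996), np.float64(-12.000000000000002), np.float64(107.03151216224728)), (np.float64(2.6699536454934982), np.float64(-10.0), np.float64(107.3628976782108)), (np.float64(2.8348214968325904), np.float64(-14.0), np.float64(106.56972523565462)), (np.float64(3.655195147964268), np.float64(-8.0), np.float64(107.56347804134003))]
```

The pin's height reads the same (33.5 mm) after two more square blows, so the head is on the hub. Taking the mallet back.

```bash
python3 - <<'E'
exec(open("p3.py").read().split("for flip in")[0])
from go import show
p0,R0=pose(); q=monitor.get_obs()["joint_pos"]
_,pu,R=pick(.21,42,1,80); _,p,_=pick(.21,42,1,5)
a,w=path([(p0,R0.as_matrix()),(pu,R)],q,10); b,w2=path([(pu,R),(p,R)],a,6); print(a,b,w,w2); show(pu,R)
E
```

```text
[-0.08  0.98 -0.94  1.52  0.7   1.25  0.86] [-0.1   1.07 -0.88  1.54  0.77  1.14  0.83] 2.219499076401285e-05 1.7907025547265948e-06
 tcp [526.5 344.6 306.4] shift [ 1.2   3.76 -0.48] turn [ 0.85  0.55 -3.57] q [ 0.71  0.56 -1.14  2.47  1.84  0.82  1.99]
```

```bash
python3 -m jog '[0.03,0.27,0.03,0.06,0.035,-0.24,0.07,0.53,0.06,0.11,0.07,-0.48,0.1,0.8,0.1,0.17,0.11,-0.714,0.1,0.8,0.1,0.17,0.11,-0.714]' | head -3
python3 -m jog '[0.07,0.27,0,0.06,0.035,-0.24,0.13,0.53,0,0.11,0.07,-0.48,0.2,0.8,0,0.17,0.11,-0.714,0.2,0.8,0,0.17,0.11,-0.714]' | head -3
python3 -m jog '[0.1,0.27,0,0.06,0.035,-0.24,0.2,0.53,0,0.11,0.07,-0.48,0.3,0.8,0,0.17,0.11,-0.714,0.3,0.8,0,0.17,0.11,-0.714]' | head -3
python3 -m jog '[0.1,0.27,0,0.06,0.035,-0.24,0.2,0.47,0,0.11,0.07,-0.48,0.3,0.7,0,0.17,0.11,-0.714,0.3,0.7,0,0.17,0.11,-0.714]' | head -3
python3 - <<'E'
from go import *
_,pu,R=pick(.21,42,1,80); show(pu,R)
E
```

```text
t: 23.05
tcp_pos: [417.6, 53.8, 365.8]
tool_rot: [-2.797, -0.415, -1.289]
t: 23.45
tcp_pos: [437.6, 132.7, 364.9]
tool_rot: [-2.852, -0.32, -1.645]
t: 23.85
tcp_pos: [467.6, 211.5, 364.5]
tool_rot: [-2.935, -0.249, -1.997]
t: 24.25
tcp_pos: [497.4, 280.0, 364.2]
tool_rot: [-3.035, -0.211, -2.349]
 tcp [526.5 344.6 306.4] shift [ 0.291  0.646 -0.577] turn [ 0.165  0.114 -0.715] q [-0.05  0.79 -0.97  1.69  0.73  1.3   1.12]
```

```bash
python3 -m jog '[0.1,0.22,0,0.055,0.04,-0.24,0.2,0.44,-0.2,0.11,0.08,-0.48,0.291,0.646,-0.577,0.165,0.114,-0.715,0.291,0.646,-0.577,0.165,0.114,-0.715,0.291,0.646,-0.577,0.165,0.114,-0.715]' | head -4
python3 ang.py | tail -2;  python3 - <<'E'
from go import *
_,pu,R=pick(.21,42,1,2); show(pu,R)
for nm in("scene","top"):
    f=vision.grab_frame(nm); ok=f["range_z"]>0; P=np.zeros((480,640,3)); P[ok]=cloud(f,np.ones((480,640),bool))
    m=ok&(np.hypot(P[...,0]-535,P[...,1]-346)<45)&(P[...,2]>50)&(P[...,2]<190)&(f["img"].max(2)<60); p=P[m]; print(nm,len(p),np.percentile(p,[2,50,98],axis=0).round(0).tolist())
f=vision.grab_frame("scene"); cv2.imwrite("pics/j.png",cv2.resize(f["img"][110:260,370:530,::-1],(640,600)))
E
```

```text
t: 24.75
tcp_pos: [525.0, 341.7, 305.6]
tool_rot: [-3.138, -0.216, -2.699]
contact_force: [0.4, -0.0, -3.3]
[(np.float64(1.9771858945941125), np.float64(-12.000000000000002), np.float64(103.66120351927928)), (np.float64(2.360314148048342), np.float64(-14.0), np.float64(103.0240353606582)), (np.float64(2.56807875875837), np.float64(-10.0), np.float64(104.1720764691964)), (np.float64(3.4622771698759958), np.float64(-16.0), np.float64(102.26134828458628))]
[(np.float64(2.63862956622072), np.float64(-12.000000000000002), np.float64(111.20379901222911)), (np.float64(2.7995274100726597), np.float64(-10.0), np.float64(111.48983342525474)), (np.float64(3.619520117271273), np.float64(-8.0), np.float64(111.64003464994404)), (np.float64(3.6359402978541224), np.float64(-14.0), np.float64(110.78227989973914))]
 tcp [526.5 344.6 228.4] shift [ 0.014  0.021 -0.795] turn [ 0.005 -0.001 -0.005] q [-0.14  0.92 -0.89  1.55  0.63  1.22  0.84]
scene 629 [[523.0, 321.0, 95.0], [543.0, 331.0, 147.0], [553.0, 356.0, 186.0]]
top 32 [[492.0, 323.0, 93.0], [504.0, 338.0, 174.0], [538.0, 349.0, 185.0]]
```

View pics/j.png

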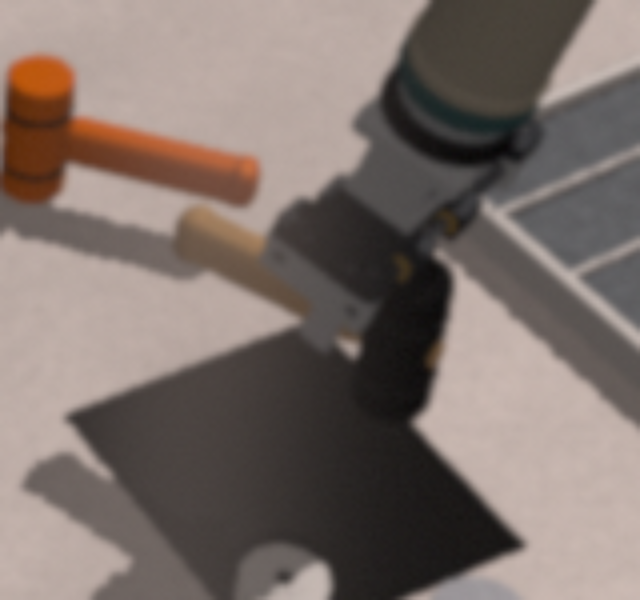

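The mallet hangs level over its old place on the mat: head (400,340), handle slope as in the first picture. I'm lowering it.

```bash
python3 -m jog '[0.007,0.01,-0.3,0,0,0,0.014,0.021,-0.6,0,0,0,0.014,0.021,-0.75,0,0,0,0.014,0.021,-0.78,0,0,0,0.014,0.021,-0.79,0,0,0,0.014,0.021,-0.8,0,0,0]'
python3 -m jog '[0,0,-0.01,0,0,0,0,0,-0.02,0,0,0,0,0,-0.02,0,0,0]'; python3 ang.py|tail -2
```

```text
t: 25.6
tcp_pos: [526.9, 346.3, 228.7]
tool_rot: [3.141, -0.21, -2.701]
contact_force: [0.1, 0.2, -5.3]
opening: 23.9
gripper_force: 60.0
t: 25.9
tcp_pos: [526.7, 345.7, 225.6]
tool_rot: [-3.141, -0.212, -2.701]
contact_force: [-0.4, -0.3, -4.2]
opening: 23.3
gripper_force: 60.0
[(np.float64(2.212263560399991), np.float64(-12.000000000000002), np.float64(104.9043726758502)), (np.float64(2.4944763719213556), np.float64(-10.0), np.float64(105.29219566072014)), (np.float64(3.071437699084028), np.float64(-14.0), np.float64(104.38873987215457)), (np.float64(3.4585315978540963), np.float64(-8.0), np.float64(105.5517363241969))]
[(np.float64(2.628384829234829), np.float64(-12.000000000000002), np.float64(110.88663979527446)), (np.float64(3.060209977666037), np.float64(-10.0), np.float64(111.11082211170725)), (np.float64(3.1035693573393726), np.float64(-14.0), np.float64(110.52735918902857)), (np.float64(3.9006248797624323), np.float64(-8.0), np.float64(111.35917253784267))]
```

Not quite touching yet, so I go on in 1 mm steps.

```bash
python3 -m jog '[0,0,-0.01,0,0,0,0,0,-0.015,0,0,0]'|sed -n 2,4p; python3 -m jog '[0,0,-0.01,0,0,0,0,0,-0.015,0,0,0]'|sed -n 2,4p;  python3 -m jog '[0,0,-0.01,0,0,0,0,0,-0.015,0,0,0]'|sed -n 2,4p
```

```text
tcp_pos: [526.6, 345.7, 223.7]
tool_rot: [-3.141, -0.212, -2.701]
contact_force: [-0.1, -0.3, -5.4]
tcp_pos: [526.6, 345.7, 222.1]
tool_rot: [-3.141, -0.213, -2.701]
contact_force: [-0.5, -0.6, -4.5]
tcp_pos: [526.5, 345.8, 221.5]
tool_rot: [-3.141, -0.213, -2.701]
contact_force: [-1.5, -1.5, 4.4]
```

```bash
python3 -m jog '[0,0,0,0,0,0,0,0,0,0,0,0,0,0,0,0,0,0,0,0,0,0,0,0,0,0,0,0,0,0]' 60 20
python3 -m jog '[0.04,0.02,0.2,0,0,0,0.1,0.05,0.48,0,0,0,0.19,0.1,0.95,0,0,0,0.19,0.1,0.95,0,0,0]' |head -4
python3 -m jog '[-0.2,-0.3,0.2,0,0,0,-0.4,-0.6,0.4,0,0,0,-0.6,-0.9,0.5,0,0,0,-0.6,-0.9,0.5,0,0,0]' |head -4
python3 -m jog '[-0.2,-0.3,0,0,0,0,-0.4,-0.6,0,0,0,0,-0.6,-0.6,0,0,0,0,-0.6,-0.6,0,0,0,0]' |head -4
python3 m.py | grep -E "head|handle|mat|knob|pin"; python3 - <<'E'
from k import *
X=[]
for nm in("scene","top"):
    f=vision.grab_frame(nm); 
    s=(slice(130,280),slice(370,530)) if nm=="scene" else (slice(100,290),slice(130,470)); X.append(cv2.resize(f["img"][s][...,::-1],(400,375)))
cv2.imwrite("pics/l.png",np.hstack(X))
E
python3 chk.py | head -4
```

```text
t: 27.1
tcp_pos: [526.6, 345.8, 220.8]
tool_rot: [-3.141, -0.212, -2.701]
contact_force: [-0.4, -0.6, -0.5]
opening: 58.8
gripper_force: 0.0
t: 27.5
tcp_pos: [547.0, 358.1, 321.9]
tool_rot: [3.138, -0.202, -2.701]
contact_force: [-1.1, 1.1, -0.3]
t: 27.9
tcp_pos: [484.1, 262.4, 366.5]
tool_rot: [-3.137, -0.214, -2.703]
contact_force: [0.2, -0.1, -0.2]
t: 28.3
tcp_pos: [424.0, 205.4, 365.6]
tool_rot: [-3.141, -0.214, -2.699]
contact_force: [0.4, 1.5, -0.7]
pin 57 [337.7 267. ] [598.  -18.4 132.9] H [39.6 44.4 49.2] ext [16. 21. 15.]
knob 68 [337. 261.] [589.8 -16.4 142. ] H [51.8 57.2 60.4] ext [21. 23. 15.]
head 496 [518.2 329.8  99.7] 472.98779296875 313.8294372558594 91.66609954833984
handle 534 [462.2 310.4  60.9] z [48. 63. 68.] dir [9.15000e-01 4.02000e-01 4.65140e+02 3.09467e+02] yaw 0.414 [392. 274.  39.] [555. 363.  88.]
mat 0.59 [439.3, 234.6] [505.8 301.9   3.2] ((498.2319641113281, 314.15771484375), (225.33468627929688, 194.414306640625), 3.173902988433838)
pin 13 [327.4 177.9] [598.9 -17.4 132.1] H [39.2 43.7 49. ] ext [ 7. 17. 11.]
knob 66 [327.  182.8] [585.  -16.4 140.
[... 430 characters left out ...]
 [29.6 32.3 33.1]
r 8 11 23 [28.8 29.9 33.2]
r 14 20 59 [15.9 27.8 28.7]chk.py:11: RuntimeWarning: Mean of empty slice.
  c=p.mean(0); d=np.linalg.svd(p-c,full_matrices=False)[2][0]; print("handle n",len(p),"centre",c.round(0),"dir plate",d.round(2),"elev deg",np.degrees(np.arcsin(d[2])).round(1))
  ret = um.true_divide(
Traceback (most recent call last):
  File "chk.py", line 11, in <module>
    c=p.mean(0); d=np.linalg.svd(p-c,full_matrices=False)[2][0]; print("handle n",len(p),"centre",c.round(0),"dir plate",d.round(2),"elev deg",np.degrees(np.arcsin(d[2])).round(1))
                   ~~~~~~~~~~~~~~~~~~~~~~~~~~~~~~~~~~~~~~~~~^^^
IndexError: index 0 is out of bounds for axis 0 with size 0
```

View pics/l.png

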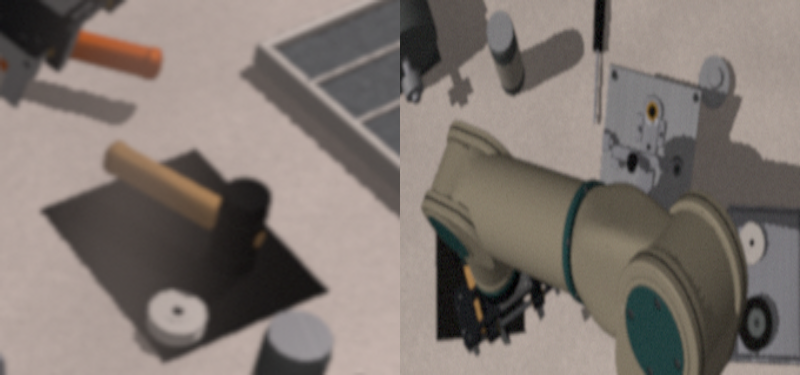

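The picture shows the mallet standing upright on the mat (head 240,225) beside the untouched spare wheel (178,315). The keeper is shut and the pin is home, so I'm handing in.

```bash
python3 -m jog '[0,0,0.3,0,0,0,0,0,0.3,0,0,0,0,0,0.3,0,0,0,0,0,0.3,0,0,0]' | head -1; python3 -c "
from plant import manip; print(manip.close_job())"
```

```text
t: 29.3
the job is handed in; nothing more can be done
None
```

I handed the job in at about 29 s: the keeper bar is shut, the pin measures home (head about 33.5 mm above the plate), and the mallet is back upright on the mat. The mallet turned about 12° in the grip during the blows, against the 15° limit, and the hand-in returned no verdict.

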